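# Pack brake blocks in a dry case and seal its lid corner by corner

## Task

Pack every brake block that lies loose on the bench (two to four of them) into the open grey dry case, each flat, lug up, in a compartment of its own with its yellow nose in the narrow end between the red fillers. Then put the blue lid on the case and press it down at its four corners, one corner after another, until it sits level and fully down on the rim. Leave the slotted stand with its upright blocks and the tools and hardware around alone.

Things in the scene. Friction and masses are not known exactly. Their poses are not given: they have to be found in the camera images.
- case: grey open dry case, fixed, 244 (x) x 142 (y) x 68 mm high, walls 12 mm. Origin: centre of its underside, on the bench; z up. Four compartments side by side along x (pitch 56 mm), divider tops 24 mm above the bench, each compartment long along y, narrow end at +y. Black rubber gasket sections stand proud at the rim corners.
- seal0 (a joint): travel (m) of the L-shaped rubber gasket section at the +x +y rim corner of the case: 0 = 8 mm proud of the rim, 0.008 = flush. About 8 N pushes it down; it stays where it is left.
- seal1 (a joint): travel (m) of the L-shaped rubber gasket section at the -x -y rim corner of the case: 0 = 8 mm proud of the rim, 0.008 = flush. About 8 N pushes it down; it stays where it is left.
- seal2 (a joint): travel (m) of the L-shaped rubber gasket section at the +x -y rim corner of the case: 0 = 8 mm proud of the rim, 0.008 = flush. About 8 N pushes it down; it stays where it is left.
- seal3 (a joint): travel (m) of the L-shaped rubber gasket section at the -x +y rim corner of the case: 0 = 8 mm proud of the rim, 0.008 = flush. About 8 N pushes it down; it stays where it is left.
- slot0 (a point): centre of the floor of the first compartment of the case (84 mm to -x of the case origin, floor 6 mm above the bench); the other three lie 56, 112 and 168 mm further along the case x. Clear room of each 52 mm along x, 118 mm along y; at the +y end red corner fillers, 18 mm deep in y and 20 mm high, leave a throat 30 mm wide for the nose. Any empty one will do.
- lid: blue lid, loose, 0.45 kg, 262 (x) x 160 (y) mm; skirt hangs 22 mm below its 6 mm plate, outside the case walls with 5 mm play a side. Black bridge handle on top, 90 mm along x, 20 mm wide, top at z 57 mm (plate top 28). Origin: centre of skirt lower edge, z up; 46 mm above the case origin when home, 54 on the unpressed gasket. Fits either way round. Pressing a corner lifts the opposite one.
- corner0 (a point): press mark (white disc) on the lid's top at one corner, 108 mm and 58 mm from the lid's middle, right over a gasket corner when the lid is on; 74 mm above the bench when that corner is fully down on the rim, 82 mm when it rests on the unpressed gasket. Corner 0 is at lid +x +y.
- corner1 (a point): press mark (white disc) on the lid's top at one corner, 108 mm and 58 mm from the lid's middle, right over a gasket corner when the lid is on; 74 mm above the bench when that corner is fully down on the rim, 82 mm when it rests on the unpressed gasket. Corner 1 is at lid -x -y.
- corner2 (a point): press mark (white disc) on the lid's top at one corner, 108 mm and 58 mm from the lid's middle, right over a gasket corner when the lid is on; 74 mm above the bench when that corner is fully down on the rim, 82 mm when it rests on the unpressed gasket. Corner 2 is at lid +x -y.
- corner3 (a point): press mark (white disc) on the lid's top at one corner, 108 mm and 58 mm from the lid's middle, right over a gasket corner when the lid is on; 74 mm above the bench when that corner is fully down on the rim, 82 mm when it rests on the unpressed gasket. Corner 3 is at lid -x +y.
- block_a: dark brake block lying lug-up, 0.32 kg. Body 90 x 44 x 26 mm (own x -55 to +35 mm), yellow nose 20 x 22 x 26 mm (x +35 to +55 mm), steel lug 30 (x) x 20 (y) x 28 mm standing on its middle: pinch the lug across its 20 mm. Lug top 54 mm above the underside. Origin: centre of the underside, under the lug; x towards the nose, z up. May be absent (None).
- block_b: dark brake block lying lug-up, 0.32 kg. Body 90 x 44 x 26 mm (own x -55 to +35 mm), yellow nose 20 x 22 x 26 mm (x +35 to +55 mm), steel lug 30 (x) x 20 (y) x 28 mm standing on its middle: pinch the lug across its 20 mm. Lug top 54 mm above the underside. Origin: centre of the underside, under the lug; x towards the nose, z up. May be absent (None).
- block_c: dark brake block lying lug-up, 0.32 kg. Body 90 x 44 x 26 mm (own x -55 to +35 mm), yellow nose 20 x 22 x 26 mm (x +35 to +55 mm), steel lug 30 (x) x 20 (y) x 28 mm standing on its middle: pinch the lug across its 20 mm. Lug top 54 mm above the underside. Origin: centre of the underside, under the lug; x towards the nose, z up. May be absent (None).
- block_d: dark brake block lying lug-up, 0.32 kg. Body 90 x 44 x 26 mm (own x -55 to +35 mm), yellow nose 20 x 22 x 26 mm (x +35 to +55 mm), steel lug 30 (x) x 20 (y) x 28 mm standing on its middle: pinch the lug across its 20 mm. Lug top 54 mm above the underside. Origin: centre of the underside, under the lug; x towards the nose, z up. May be absent (None).
- nose_a (a point): centre of the yellow nose of block_a, 45 mm along its x from its middle and 13 mm above its underside
- nose_b (a point): centre of the yellow nose of block_b, 45 mm along its x from its middle and 13 mm above its underside
- nose_c (a point): centre of the yellow nose of block_c, 45 mm along its x from its middle and 13 mm above its underside
- nose_d (a point): centre of the yellow nose of block_d, 45 mm along its x from its middle and 13 mm above its underside
- indicator: bystander: chrome dial indicator body lying on its back, 58 mm across, 24 mm high, stem to its +x
- drift: bystander: brass drift, 150 mm long along its x, 18 mm thick
- shackle: bystander: black steel shackle lying flat, about 75 x 75 mm, 16 mm high
- bolt_a: bystander: zinc-plated hanger bolt, 110 mm long along its x, 22 mm high
- bolt_b: bystander: zinc-plated hanger bolt, 110 mm long along its x, 22 mm high
Not all that is in view belongs to the job. Leave any brown look-alike of the block_c alone. Leave any orange look-alike of the block_b alone.

How it is judged:
By the outcome, as a careful person would: the job done as asked, in the order asked, and still so for the second after the job is handed in, with the robot touching nothing.
Of block_a, block_b, block_c, block_d only 2 to 4 are there at a start; the rules pass over those that are not, and their reading is None.
At some moment in a run one of block_a, block_b, block_c, block_d, lid may be knocked a few centimetres aside while the robot is not near it.
It also fails if it takes over 210 s, if anything falls off the work surface, if the arm or the gripper's body presses on something with over 40 N, if the wrist force passes 120 N, or if a joint passes its speed limit or range.

## Robot

A 7-joint arm with a two-finger parallel gripper is mounted at the origin on the work surface. World frame = base frame: x ahead of the robot, y to its left, z up, the work surface at z = 0. Lengths are in m, angles in rad, forces in N, time in s.
With the tool pointing down it reaches from about 0.425 to 0.925 m from the base axis. Payload 6.8 kg.
Tool frame: the origin (TCP) lies on the centre line of the jaws, within the pads' length; the fingertips stand 17 mm ahead of it and the grasp point (between the pads) lies 2 mm behind it; z points along the fingers, x is the direction in which the jaws open and shut, and the axes are right-handed (so a half turn about z gives the same grasp; the last joint's range is limited). The gripper opens to 85 mm and grips with 20 to 120 N. Pads are 22 mm wide; open, the fingers measure 114 mm over their backs; the gripper's body (76 mm by 85 mm) begins 54 mm behind the grasp point. The pads swing forward as they close: fully open they stand 13 mm farther back than shut.
Start: joints at [1.019, 0.477, 0.022, 1.555, -0.011, 1.109, -0.083], TCP at [0.29, -0.61, 0.248] pointing down, gripper open.
Joint ranges: [-2.96, 2.96], [-0.34, 2.1], [-1.41, 1.46], [0.24, 2.44], [-1.37, 4.51], [0.17, 1.92], [-2.96, 2.96]. Speed limits (rad/s): [2.39, 2.39, 3.14, 3.14, 3.14, 3.14, 3.14].

## Interface

Orientations are given as a unit quaternion [w, x, y, z].
In Python, from station import status, read_camera, camera_model, bot gives the robot as it stands.
- The arm moves only by the tool arm_command, never from a script. Its argument "series" is a list of rows, each a list of 3 entries, a list of its own where there are three numbers: the finger opening in mm, from 0 to 85.4, then the shift along the tool's x, y, z in mm, then the turn about the tool's z in rad. In form: [[gripper, [dx, dy, dz], roll], ...]. A call has 1 to 8 rows; each row is the pose to reach, as a shift and turn from the pose commanded when the call began, along the tool's axes at that moment; what a row does not reach only later rows make up. A row lasts 1/8 s, in which the tool goes at most 62.5 mm and 10.7 degrees, less where a joint would pass 70% of its speed; a pose out of reach is approached as far as the arm can. A call with a gripper value outside its range is refused whole. The fingers move at their own pace and stop on an object; "squeeze" is the grip in N (left out, the last holds). Time passes only in rows, so rows that repeat a pose let the fingers close. It gives the time, the measured TCP pose, the force and the opening at its end, in the units of the state.
- status.get_obs(): the state, without advancing time (a new reading comes with each control period).
- read_camera(name): name is "scene" or "top" or "wrist"; returns the picture (384x512x3 uint8, blue, green, red); there is no depth.
- camera_model(name): a dict with "fov_y" (degrees; the focal length in pixels is half the picture's height over the tangent of half this angle, whatever the lens; pixels are square), "cx", "cy" (the principal point, pixels), "R" (3x3) and "t" (3): a world point X has camera coordinates R X + t. Camera axes: x right, y down, z forward; pixel columns grow to the right and rows downward; lengths in m; the calibration is good to about 2 mm. The wrist camera is an equidistant fisheye: a pixel r from the principal point sees the ray r / f radians off the axis. A picture is of the moment at which its call begins: read the wrist's pose just before it. camera_model takes no time and is no camera call; for the wrist camera it gives the pose at the moment of the call.
- bot.hand_in(): hands the job in, once; it reports no verdict.
The state is a dict: "t": time; "q": joint angles; "joint_vel": joint speeds; "joint_torque": joint torques, N m; "eef_pos": TCP position; "tool_rot": TCP orientation; "contact_force": force on the tool from outside, world axes, zero at the start; "torque": the same for the moment, N m; "gripper_width": opening from 0.0 (shut) to 1.0 (fully open).
Only numpy, scipy, OpenCV 4.12 (cv2) and the standard library are available. Lean on these libraries where they do the work, as an engineer would, in place of code of your own. Each camera call takes 0.05 s, during which the arm holds its last target.

## Working session

There is one attempt and no reset: what is moved stays moved. The work goes in short steps, Python scripts to look and compute and a tool call to move; the robot and the scene stay as the last step left them, time stands still between calls to the robot, and variables do not carry over. Pictures are saved under pics/ and viewed, and the job is handed in when it is done.

Besides the shell and the picture viewer there is one more tool, called after ">>>" as name([rows], argument=value, ...), one row to a line, values as JSON. arm_command: Moves the arm, as the interface text tells. Its arguments: {"type":"object","properties":{"series":{"type":"array"},"squeeze":{"type":"number"}},"required":["series"]}

```bash
ls; mkdir -p pics; python3 - <<'E'
from station import status, read_camera, camera_model, bot
import cv2
o=status.get_obs(); print(o)
for n in ["scene","top","wrist"]:
    print(n,camera_model(n)); cv2.imwrite(f"pics/{n}0.png",read_camera(n))
E
```

```text
pics
{'t': 0.0, 'q': array([ 1.01890138,  0.47780432,  0.02237533,  1.55647383, -0.01150937,
        1.10927162, -0.08313045]), 'joint_vel': array([ 0.00052146, -0.00255679,  0.00082343, -0.00072111, -0.00054768,
        0.00054162,  0.00151916]), 'joint_torque': array([ 1.23632843e-03, -5.96445072e+01,  1.60808645e+00, -2.81194943e+01,
        1.23282822e-02,  9.14891105e-03, -2.35823717e-05]), 'eef_pos': array([ 0.28955321, -0.60911634,  0.24731409]), 'tool_rot': array([-4.25850354e-04,  8.45378065e-01, -5.34167662e-01, -8.08996737e-04]), 'contact_force': array([ 0.51675764,  0.16162446, -0.50020375]), 'torque': array([-0.02980765,  0.00153936,  0.04368774]), 'gripper_width': 0.9999010432026814}
scene {'fov_y': 48.50323963074338, 'cx': 251.22802257672353, 'cy': 192.27046325845518, 'R': array([[-0.80639636,  0.59114009,  0.0166825 ],
       [ 0.47551464,  0.66492229, -0.57598973],
       [-0.35158319, -0.45654325, -0.81728668]]), 't': array([ 0.42002879, -0.24423009,  1.45247859])}
top {'fov_y': 51.86599238872343, 'cx': 263.33191764381013, 'cy': 192.20630879960643, 'R': array([[-2.43008931e-04, -9.99997468e-01, -2.23704678e-03],
       [-9.97993803e-01,  3.84150972e-04, -6.33105185e-02],
       [ 6.33112176e-02,  2.21717380e-03, -9.97991370e-01]]), 't': array([0.04128543, 0.52533762, 1.18679454])}
wrist {'fov_y': 65.70646984690485, 'cx': 258.4260104015705, 'cy': 190.40110099576154, 'R': array([[ 0.42938508, -0.90312038, -0.00142482],
       [-0.86969033, -0.41391514,  0.26891074],
       [-0.24344852, -0.11422711, -0.96316405]]), 't': array([-0.67416309, -0.03520971,  0.37871658])}
```

View pics/top0.png

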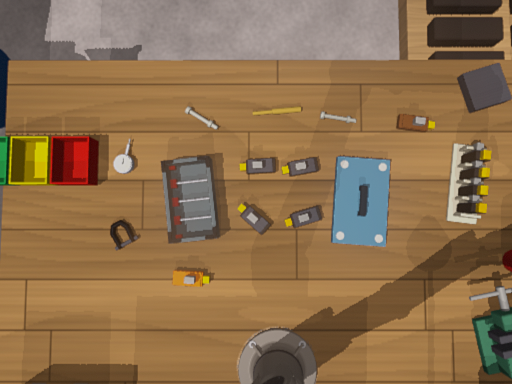

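View pics/scene0.png

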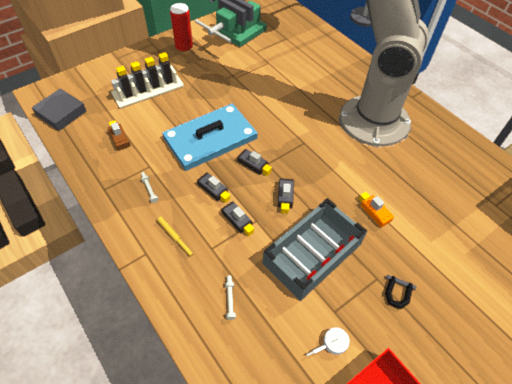

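View pics/wrist0.png

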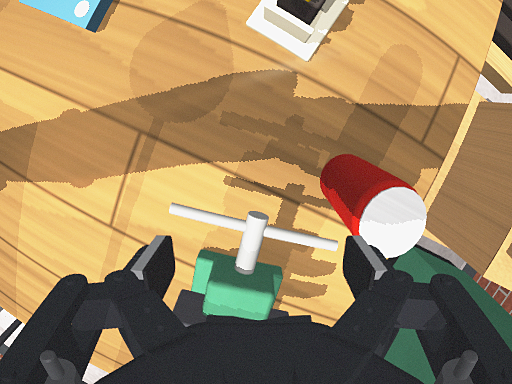

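The top view shows x up and y left. Four dark loose blocks lie at about (258,166), (300,167), (254,217) and (305,216), and the case is at (191,199) with its red fillers towards +y. The lid is at (362,200). The look-alikes are brown (415,122) and orange (190,279), and the stand with its upright blocks is at (470,185). I'll check these in a close crop.

```bash
python3 - <<'E'
import cv2
t=cv2.imread("pics/top0.png"); s=cv2.imread("pics/scene0.png")
cv2.imwrite("pics/tc1.png",cv2.resize(t[145:250,155:325],None,fx=4.7,fy=4.7,interpolation=cv2.INTER_CUBIC))
cv2.imwrite("pics/tc2.png",cv2.resize(t[145:255,320:440],None,fx=5,fy=5,interpolation=cv2.INTER_CUBIC))
cv2.imwrite("pics/sc1.png",cv2.resize(s[95:300,155:375],None,fx=2.9,fy=2.9,interpolation=cv2.INTER_CUBIC))
E
```

```text
(no output)
```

View pics/tc1.png

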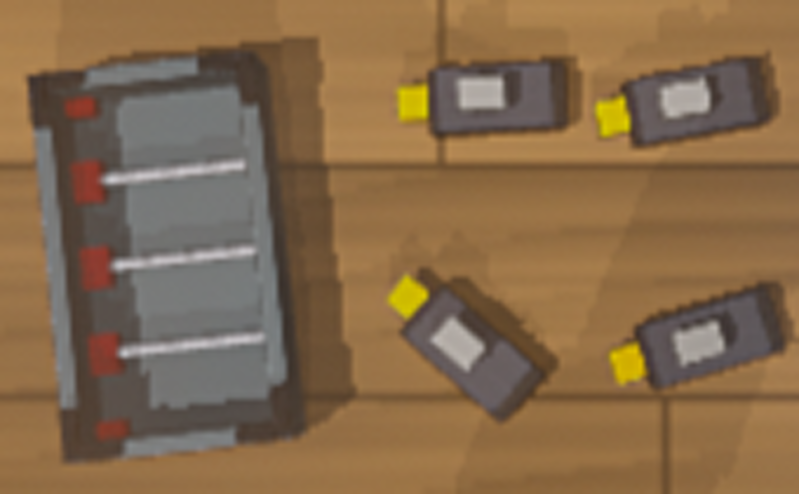

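View pics/sc1.png

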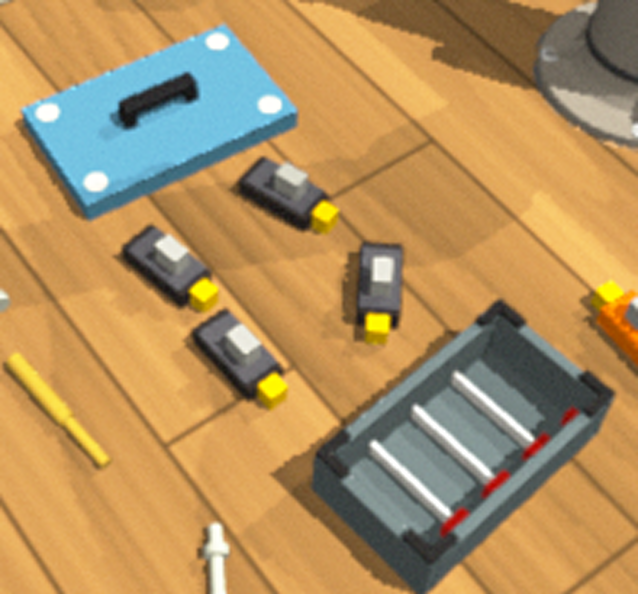

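View pics/tc2.png

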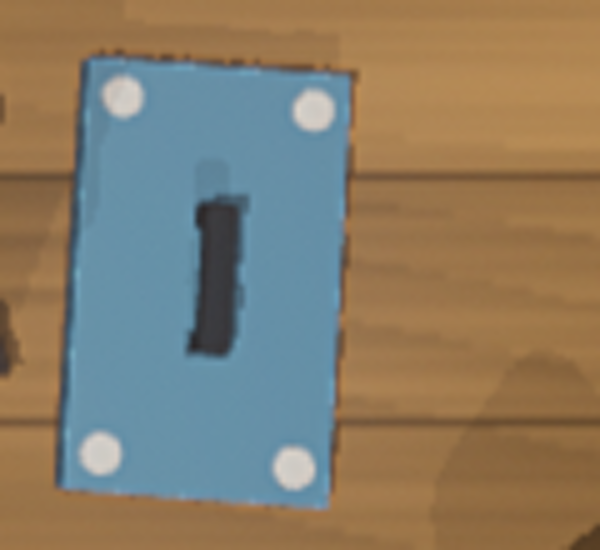

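The crops confirm it: four dark blocks lie lug up, the case is empty and the lid is right way up with four white discs. Next I'll segment and measure.

```bash
cat > h.py <<'E'
import numpy as np, cv2
from station import status, read_camera, camera_model, bot
from scipy.optimize import least_squares
from scipy.spatial.transform import Rotation as Ro
def cams(): return {n:camera_model(n) for n in("scene","top")}
def foc(c): return 192/np.tan(np.radians(c["fov_y"]/2))
def proj(c,X):
    X=np.atleast_2d(X); p=X@np.array(c["R"]).T+c["t"]; f=foc(c)
    return np.c_[c["cx"]+f*p[:,0]/p[:,2], c["cy"]+f*p[:,1]/p[:,2]]
def back(c,uv,z,fish=False):
    f=foc(c); d=(np.array(uv,float)-[c["cx"],c["cy"]])/f
    R=np.array(c["R"]); t=np.array(c["t"])
    if fish:
        th=np.linalg.norm(d); v=np.r_[d/max(th,1e-9)*np.sin(th),np.cos(th)]
    else: v=np.r_[d,1]
    o=-R.T@t; w=R.T@v; s=(z-o[2])/w[2]; return (o+s*w)
def comps(mask,amin=6):
    n,l,st,ce=cv2.connectedComponentsWithStats(mask.astype(np.uint8)); 
    return [(ce[i].round(2).tolist(),int(st[i,4])) for i in range(1,n) if st[i,4]>=amin]
def masks(im):
    h=cv2.cvtColor(im,cv2.COLOR_BGR2HSV).astype(int); H,S,V=h[...,0],h[...,1],h[...,2]
    return dict(yel=(H>22)&(H<34)&(S>180)&(V>140), wht=(S<40)&(V>150), red=((H<6)|(H>174))&(S>140)&(V>60)&(V<190), blue=(H>92)&(H<112)&(S>90)&(V>80))
def pose2(p,z,x,y): # planar pose p=(X,Y,yaw) of local x,y,z
    c,s=np.cos(p[2]),np.sin(p[2]); return np.array([p[0]+c*x-s*y,p[1]+s*x+c*y,z])
def tcp():
    o=status.get_obs(); return o, np.array(o["eef_pos"]), Ro.from_quat(np.array(o["tool_rot"])[[1,2,3,0]])
def go(X,Y,Z,yaw=None):
    """shift in tool axes (mm) & roll to get TCP there with tool x axis direction yaw (mod pi)"""
    o,p,R=tcp(); d=R.inv().apply(np.array([X,Y,Z])-p)*1e3
    x=R.as_matrix()[:,0]; cur=np.arctan2(x[1],x[0]); r=0
    if yaw is not None:
        dd=(yaw-cur+np.pi/2)%np.pi-np.pi/2; r=-dd
    print("t %.2f"%o["t"],"tcp",p.round(4),"yaw %.3f"%cur,"q7 %.2f"%o["q"][6],"shift",d.round(1),"roll %.3f"%r,"n",max(np.linalg.norm(d)/62.5,abs(r)/.1867).__round__(1))
E
python3 - <<'E'
from h import *
C=cams()
for n in("top","scene"):
    im=cv2.imread(f"pics/{n}0.png"); m=masks(im)
    print(n)
    for k in m:
        L=comps(m[k]); 
        print(k,[(c,a) for c,a in L if 150<c[0]<400 and 80<c[1]<300])
c=C["top"]
print(proj(C["scene"],[[.29,-.61,.25]]),proj(c,[[.29,-.61,.25],[0,0,0]]))
E
```

```text
top
yel [([242.36, 166.42], 50), ([284.8, 169.42], 50), ([241.28, 207.66], 47), ([287.98, 221.77], 48), ([205.36, 279.54], 50)]
wht [([200.85, 118.07], 125), ([337.62, 117.44], 116), ([344.05, 163.81], 58), ([257.0, 164.5], 54), ([300.42, 165.7], 60), ([382.33, 166.56], 57), ([191.62, 181.18], 60), ([193.25, 199.51], 55), ([252.02, 217.69], 62), ([303.39, 217.65], 57), ([195.91, 217.83], 58), ([339.62, 235.22], 58), ([378.41, 238.1], 58), ([188.68, 280.0], 56)]
red [([171.94, 167.39], 18), ([173.27, 183.47], 45), ([174.93, 201.42], 45), ([176.68, 219.39], 41)]
blue [([360.32, 201.11], 3985)]
scene
yel [([266.46, 169.16], 70), ([224.83, 196.06], 81), ([364.04, 195.75], 56), ([284.57, 207.41], 83), ([165.83, 226.3], 23), ([248.49, 228.95], 84), ([176.11, 237.42], 19), ([182.1, 244.5], 10)]
wht [([150.44, 93.0], 336), ([229.31, 108.83], 35), ([247.59, 130.66], 41), ([170.92, 133.38], 39), ([375.93, 139.9], 41), ([255.02, 154.88], 48), ([187.53, 157.16], 45), ([213.55, 180.3], 64), ([286.56, 187.32], 73), ([378.12, 201.05], 59), ([238.31, 211.54], 74), ([297.24, 225.68], 123), ([344.48, 215.35], 48), ([324.62, 234.83], 131), ([313.02, 245.97], 263), ([333.37, 259.78], 161), ([298.03, 257.95], 271), ([286.42, 269.78], 77), ([229.88, 297.5], 210)]
red [([350.88, 237.65], 17), ([339.38, 248.26], 34), ([325.5, 261.06], 36), ([310.87, 274.36], 39)]
blue [([209.35, 136.57], 2947)]
[[200.29788915  -3.94953134]] [[532.53057818 283.16912143]
 [277.06698813 366.97861262]]
```

```bash
cat >> h.py <<'E'
def fitpts(C,obs,p0,w=None):
    """obs: list (cam, local xyz, uv)"""
    def r(p):
        return np.concatenate([(proj(C[n],pose2(p,l[2],l[0],l[1]))[0]-uv) for n,l,uv in obs])
    s=least_squares(r,p0,loss="soft_l1"); return s.x,r(s.x).reshape(-1,2).round(2)
E
python3 - <<'E'
from h import *
C=cams(); c=C["top"]
B=[((257,164.5),(242.36,166.42),(248.5-10.2*0+0,0)),((300.42,165.7),(284.8,169.42),0),((252.02,217.69),(241.28,207.66),0),((303.39,217.65),(287.98,221.77),0)]
for l,n,_ in B:
    L=back(c,l,.054);N=back(c,n,.025);d=N-L
    yaw=np.arctan2(d[1],d[0]); print("lug",L.round(4),"nose",N.round(4),"dist %.4f yaw %.3f"%(np.hypot(*d[:2]),yaw),
      "scene lugtop,nose pred",proj(C["scene"],[[L[0],L[1],.054],[N[0],N[1],.026]]).round(1).tolist())
D=[(344.05,163.81),(382.33,166.56),(339.62,235.22),(378.41,238.1)]
lo=[(108,58),(108,-58),(-108,58),(-108,-58)]
obs=[("top",(a/1e3,b/1e3,.028),np.array(u)) for (a,b),u in zip(lo,D)]
so=[(170.92,133.38),(187.53,157.16),(229.31,108.83),(247.59,130.66)]
p,r=fitpts(C,obs,[.5,-.2,0]); print("lid top",p.round(4),r.tolist())
print(proj(C["scene"],[pose2(p,.028,a/1e3,b/1e3) for a,b in lo]).round(1).tolist())
so=[(187.53,157.16),(170.92,133.38),(247.59,130.66),(229.31,108.83)]
p,r=fitpts(C,obs+[("scene",o[1],np.array(u)) for o,u in zip(obs,so)],[.5,-.2,0]); print("lid both",p.round(4),r.tolist())
# case: dividers centroid
for u in [(191.62,181.18),(193.25,199.51),(195.91,217.83)]: print("div",back(c,u,.024).round(4))
for u in [(173.27,183.47),(174.93,201.42),(176.68,219.39)]: print("red",back(c,u,.026).round(4))
f=4.7
for u in [(27,76),(265,50),(303,436),(63,462)]: print("corner",back(c,(u[0]/f+155-.4,u[1]/f+145-.4),.076).round(4))
E
```

```text
lug [0.6054 0.0598 0.054 ] nose [0.6034 0.1048 0.025 ] dist 0.0451 yaw 1.614 scene lugtop,nose pred [[239.6, 211.3], [249.7, 227.7]]
lug [ 0.6017 -0.069   0.054 ] nose [ 0.5942 -0.0241  0.025 ] dist 0.0455 yaw 1.738 scene lugtop,nose pred [[214.8, 180.1], [226.0, 194.8]]
lug [0.4479 0.0743 0.054 ] nose [0.4781 0.1077 0.025 ] dist 0.0450 yaw 0.835 scene lugtop,nose pred [[287.5, 187.7], [285.8, 206.2]]
lug [ 0.448  -0.0767  0.054 ] nose [ 0.4356 -0.0331  0.025 ] dist 0.0454 yaw 1.848 scene lugtop,nose pred [[256.0, 154.7], [267.6, 167.8]]
lid top [ 0.4988 -0.2536 -0.074 ] [[0.02, -0.0], [-0.03, 0.04], [0.07, -0.01], [-0.05, -0.02]]
[[188.5, 157.9], [171.9, 134.0], [248.3, 131.2], [230.2, 109.5]]
lid both [ 0.4994 -0.2551 -0.0747] [[0.54, -0.2], [0.5, -0.13], [0.54, -0.22], [0.42, -0.2], [0.54, 0.54], [0.55, 0.42], [0.33, 0.37], [0.48, 0.48]]
div [0.5585 0.2588 0.024 ]
div [0.5028 0.2533 0.024 ]
div [0.4475 0.2446 0.024 ]
red [0.5514 0.314  0.026 ]
red [0.497  0.3082 0.026 ]
red [0.4428 0.3022 0.026 ]
corner [0.6135 0.3411 0.076 ]
corner [0.6297 0.1936 0.076 ]
corner [0.3914 0.1684 0.076 ]
corner [0.3756 0.3152 0.076 ]
```

```bash
python3 - <<'E'
from h import *
C=cams()
p=(.5030,.2550,.106)
def draw(n,im,p,f,o):
    big=im.copy()
    def P(x,y,z): return tuple(np.int32(((proj(C[n],pose2(p,z,x,y))[0]+.5-o)*f)*8))
    def rect(a,b,z,col,x0=0,y0=0):
        pts=[P(x0+sx*a,y0+sy*b,z) for sx,sy in((-1,-1),(1,-1),(1,1),(-1,1))]
        for i in range(4): cv2.line(big,tuple(map(int,pts[i])),tuple(map(int,pts[(i+1)%4])),col,1,cv2.LINE_AA,3)
    rect(.122,.071,.068,(0,255,0)); rect(.110,.059,.068,(255,255,0)); rect(.122,.071,.076,(255,0,255))
    for k in(-1,0,1): rect(.002,.05,.024,(0,0,255),k*.056)
    return big
t=cv2.imread("pics/top0.png"); s=cv2.imread("pics/scene0.png")
a=cv2.resize(t[145:250,155:230],None,fx=5.5,fy=5.5,interpolation=cv2.INTER_CUBIC)
cv2.imwrite("pics/ov_t.png",draw("top",a,p,5.5,np.array([155,145])))
b=cv2.resize(s[195:300,260:370],None,fx=5.5,fy=5.5,interpolation=cv2.INTER_CUBIC)
cv2.imwrite("pics/ov_s.png",draw("scene",b,p,5.5,np.array([260,195])))
E
```

```text
(no output)
```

View pics/ov_t.png

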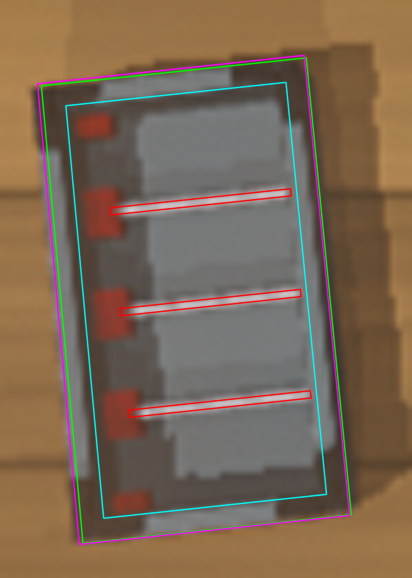

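View pics/ov_s.png

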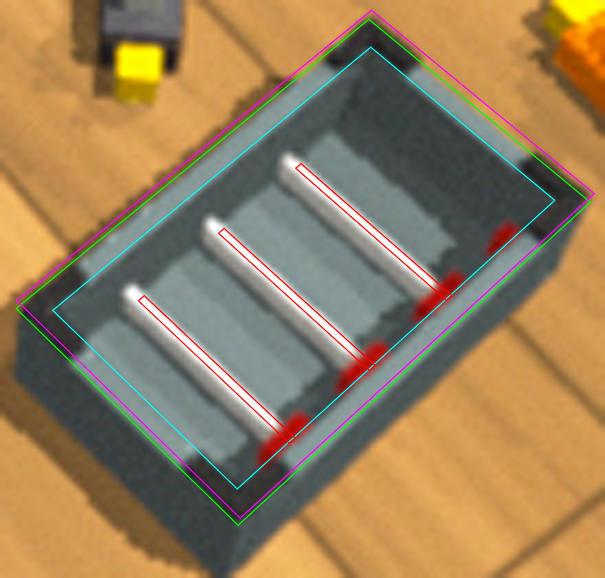

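```bash
python3 -c "
from h import *
go(.606,.0583,.15,1.614)"
```

```text
t 0.15 tcp [ 0.2896 -0.6093  0.2476] yaw -1.127 q7 -0.08 shift [-466.9 -572.3   98.1] roll 0.401 n 11.9
```

>>> arm_command([
  [60,[-467,-572,0],0.4],
  [60,[-467,-572,0],0.4],
  [60,[-467,-572,0],0.4],
  [60,[-467,-572,0],0.4],
  [60,[-467,-572,40],0.4],
  [60,[-467,-572,40],0.4],
  [60,[-467,-572,40],0.4],
  [60,[-467,-572,40],0.4],
], squeeze=60)

```text
t: 1.15
eef_pos: [0.504, -0.1567, 0.2278]
tool_rot: [-0.0, 0.722, -0.692, 0.0]
contact_force: [0.6, -1.4, 0.8]
gripper_width: 0.701
```

```bash
python3 -c "
from h import *
go(.606,.0583,.15,1.614)"
```

```text
t 1.15 tcp [ 0.504  -0.1567  0.2278] yaw -1.527 q7 -1.38 shift [-210.3 -111.3   77.8] roll 0.000 n 4.0
```

>>> arm_command([
  [60,[-210,-111,78],0],
  [60,[-210,-111,78],0],
  [60,[-210,-111,78],0],
  [60,[-210,-111,78],0],
  [60,[-210,-111,78],0],
  [60,[-210,-111,78],0],
])

```text
t: 1.9
eef_pos: [0.6048, 0.0556, 0.1495]
tool_rot: [0.001, 0.722, -0.691, -0.0]
contact_force: [-0.3, -1.1, -0.4]
gripper_width: 0.703
```

```bash
python3 - <<'E'
from h import *
go(.606,.0583,.15,1.614)
c=camera_model("wrist"); cv2.imwrite("pics/w1.png",read_camera("wrist")); cv2.imwrite("pics/t1.png",read_camera("top"))
im=cv2.imread("pics/w1.png"); m=masks(im)
for k in("yel","wht"): 
  for u,a in comps(m[k],150): print(k,u,a,back(c,u,.026 if k=="yel" else .054,True).round(4))
E
```

```text
t 1.90 tcp [0.6048 0.0556 0.1495] yaw -1.527 q7 -1.82 shift [-2.7 -1.3 -0.5] roll 0.001 n 0.0
yel [203.4, 182.49] 609 [0.6082 0.1037 0.026 ]
yel [343.69, 197.56] 680 [ 0.5997 -0.0218  0.026 ]
yel [205.47, 295.65] 578 [0.4886 0.1047 0.026 ]
wht [85.02, 27.8] 718 [0.7447 0.2056 0.054 ]
wht [478.96, 52.74] 569 [ 0.7479 -0.1366  0.054 ]
wht [116.72, 46.34] 224 [0.7242 0.1728 0.054 ]
wht [262.55, 186.86] 2967 [0.6139 0.0526 0.054 ]
wht [65.27, 225.66] 3858 [0.5684 0.2366 0.054 ]
wht [409.06, 196.59] 1405 [ 0.6111 -0.0729  0.054 ]
wht [493.31, 192.73] 229 [ 0.6187 -0.177   0.054 ]
wht [14.79, 275.06] 223 [0.495  0.3377 0.054 ]
wht [374.62, 338.84] 310 [ 0.4515 -0.0758  0.054 ]
```

View pics/w1.png

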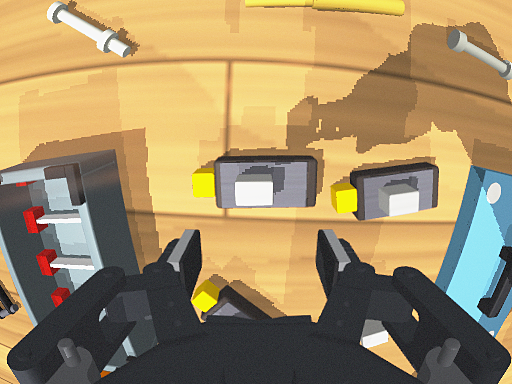

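```bash
python3 - <<'E'
from h import *
c=camera_model("wrist"); im=cv2.imread("pics/w1.png")
cv2.imwrite("pics/w1c.png",cv2.resize(im[145:220,185:325],None,fx=5.7,fy=5.7,interpolation=cv2.INTER_CUBIC))
E
```

```text
(no output)
```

View pics/w1c.png

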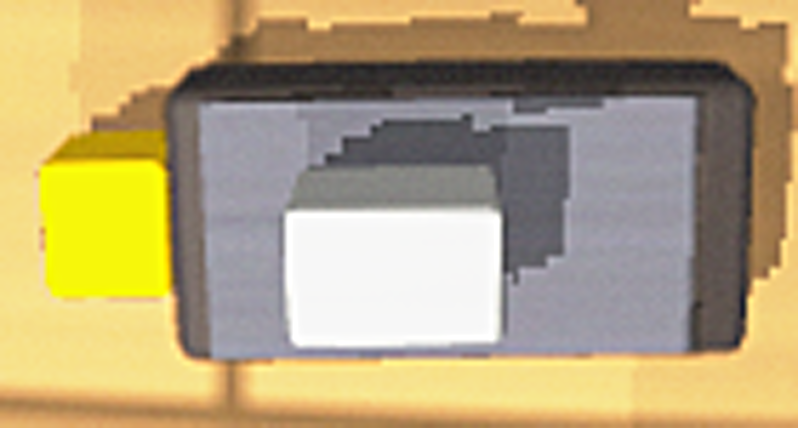

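```bash
python3 - <<'E'
from h import *
c=camera_model("wrist")
for u in [(288,210),(500,210),(290,345),(500,345),(393,277)]:
    print(back(c,(185+u[0]/5.7-.4,145+u[1]/5.7-.4),.054,True).round(4))
E
```

```text
[0.6175 0.0723 0.054 ]
[0.6186 0.0437 0.054 ]
[0.5983 0.0717 0.054 ]
[0.5995 0.0427 0.054 ]
[0.6086 0.0578 0.054 ]
```

```bash
python3 -c "
from h import *
go(.607,.058,.048,1.614)"
```

```text
t 2.00 tcp [0.6051 0.054  0.1502] yaw -1.530 q7 -1.82 shift [ -4.   -2.1 102.2] roll -0.002 n 1.6
```

>>> arm_command([
  [60,[-2,-1,50],0],
  [60,[-2,-1,90],0],
  [60,[-2,-1,90],0],
  [60,[-2,-1,90],0],
  [60,[-2,-1,90],0],
])

```text
t: 2.62
eef_pos: [0.6076, 0.058, 0.0621]
tool_rot: [-0.001, 0.722, -0.692, 0.001]
contact_force: [0.7, -0.2, 0.1]
gripper_width: 0.695
```

```bash
python3 -c "
from h import *
go(.607,.058,.048,1.614);go(.607,.058,.048,1.614)"
```

```text
t 2.62 tcp [0.6076 0.058  0.0621] yaw -1.528 q7 -1.85 shift [-0.1  0.7 14.1] roll -0.000 n 0.2
t 2.62 tcp [0.6076 0.058  0.0621] yaw -1.528 q7 -1.85 shift [-0.1  0.7 14.1] roll -0.000 n 0.2
```

>>> arm_command([
  [60,[0,0.5,14],0],
  [60,[0,0.5,14],0],
  [28,[0,0.5,14],0],
  [20,[0,0.5,14],0],
  [20,[0,0.5,14],0],
  [20,[0,0.5,14],0],
  [20,[0,0.5,14],0],
], squeeze=60)

```text
t: 3.5
eef_pos: [0.606, 0.0583, 0.0463]
tool_rot: [-0.0, 0.722, -0.691, 0.0]
contact_force: [-0.3, -0.4, 3.9]
gripper_width: 0.335
```

>>> arm_command([
  [20,[0,0,-60],0],
  [20,[0,0,-115],0],
  [20,[0,0,-115],0],
  [20,[0,0,-115],0],
])

```text
t: 4.0
eef_pos: [0.6044, 0.0578, 0.1596]
tool_rot: [0.001, 0.722, -0.691, -0.001]
contact_force: [-0.1, -0.0, -3.6]
gripper_width: 0.338
```

```bash
python3 - <<'E'
from h import *
go(.5865,.2639,.155,1.676)
cv2.imwrite("pics/w2.png",read_camera("wrist"))
E
```

```text
t 4.00 tcp [0.6044 0.0578 0.1596] yaw -1.527 q7 -1.82 shift [-206.7    8.9    4.5] roll -0.061 n 3.3
```

View pics/w2.png

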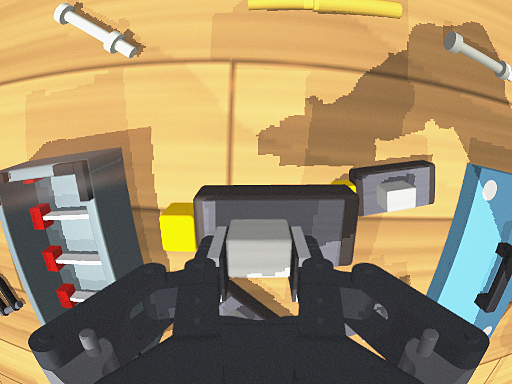

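The block is held level between the pads, with its nose at (178,228). I'm moving it over slot 3.

>>> arm_command([
  [20,[-207,9,5],-0.061],
  [20,[-207,9,5],-0.061],
  [20,[-207,9,5],-0.061],
  [20,[-207,9,5],-0.061],
  [20,[-207,9,5],-0.061],
  [20,[-207,9,5],-0.061],
])

```text
t: 4.8
eef_pos: [0.5877, 0.2617, 0.1545]
tool_rot: [0.002, 0.742, -0.67, 0.0]
contact_force: [0.3, -1.5, -2.8]
gripper_width: 0.343
```

```bash
python3 - <<'E'
from h import *
cv2.imwrite("pics/w3.png",read_camera("wrist"))
cv2.imwrite("pics/t3.png",read_camera("top")[130:270,140:340].repeat(4,0).repeat(4,1))
go(.5865,.2639,.155,1.676)
E
```

```text
t 4.90 tcp [0.5882 0.2617 0.1553] yaw -1.469 q7 -2.11 shift [-2.4  1.4  0.3] roll -0.004 n 0.0
```

View pics/w3.png

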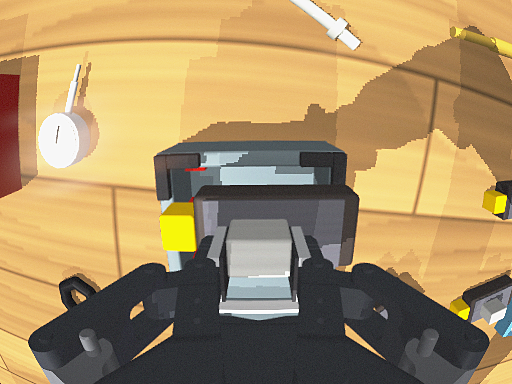

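View pics/t3.png

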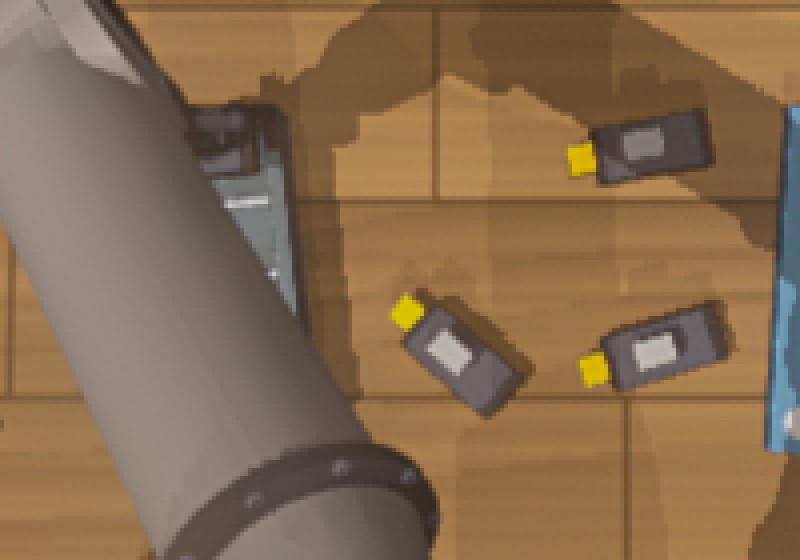

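```bash
python3 - <<'E'
from h import *
im=cv2.imread("pics/w3.png")
cv2.imwrite("pics/w3c.png",cv2.resize(im[135:325,145:370],None,fx=3.5,fy=3.1,interpolation=cv2.INTER_CUBIC))
E
```

```text
(no output)
```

View pics/w3c.png

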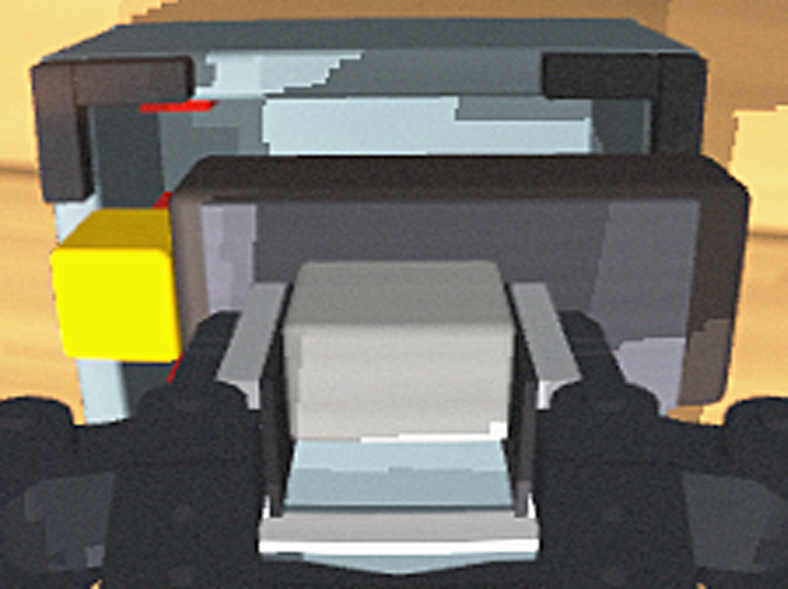

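```bash
python3 - <<'E'
from h import *
c=camera_model("wrist"); o,p,R=tcp()
B=lambda u,z: back(c,(145+u[0]/3.5-.4,135+u[1]/3.1-.4),z,True)
for u in [(285,330),(513,327),(293,438),(507,434)]:
    w=B(u,.163); print("lug",w.round(4),"in tool",(R.inv().apply(w-p)*1e3).round(1))
for u,l in [((34,64),(.122,.071)),((706,60),(.122,-.071)),((190,60),(0.122,.0)),((77,103),(.11,.059)),((655,98),(.11,-.059))]:
    print("case",B(u,.076).round(4),pose2((.503,.255,.106),.076,*l).round(4))
E
```

```text
lug [0.5986 0.277  0.163 ] in tool [-14.2 -11.9  -7.8]
lug [0.6019 0.2486 0.163 ] in tool [ 14.5 -12.3  -7.7]
lug [0.5806 0.2749 0.163 ] in tool [-13.9   6.2  -7.7]
lug [0.5841 0.2467 0.163 ] in tool [14.5  5.6 -7.7]
case [0.6175 0.3403 0.076 ] [0.6168 0.3385 0.076 ]
case [0.6321 0.2026 0.076 ] [0.6318 0.1973 0.076 ]
case [0.6211 0.307  0.076 ] [0.6243 0.2679 0.076 ]
case [0.609  0.3305 0.076 ] [0.6061 0.3253 0.076 ]
case [0.622  0.2121 0.076 ] [0.6186 0.208  0.076 ]
```

```bash
python3 -c "
from h import *
go(.5850,.266,.085,1.676)"
```

```text
t 4.90 tcp [0.5882 0.2617 0.1553] yaw -1.469 q7 -2.11 shift [-4.8  2.7 70.3] roll -0.004 n 1.1
```

>>> arm_command([
  [20,[-4.5,2.7,30],0],
  [20,[-4.5,2.7,70],0],
  [20,[-4.5,2.7,70],0],
  [20,[-4.5,2.7,70],0],
])

```text
t: 5.4
eef_pos: [0.5855, 0.2682, 0.0872]
tool_rot: [-0.001, 0.743, -0.67, 0.0]
contact_force: [0.1, 0.3, -3.0]
gripper_width: 0.337
```

```bash
python3 - <<'E'
from h import *
im=read_camera("wrist")
go(.5850,.266,.085,1.676)
cv2.imwrite("pics/w4.png",cv2.resize(im[120:325,120:395],None,fx=2.9,fy=2.9,interpolation=cv2.INTER_CUBIC))
E
```

```text
t 5.45 tcp [0.5859 0.2687 0.0878] yaw -1.467 q7 -2.14 shift [2.6 1.1 2.8] roll -0.002 n 0.1
```

View pics/w4.png

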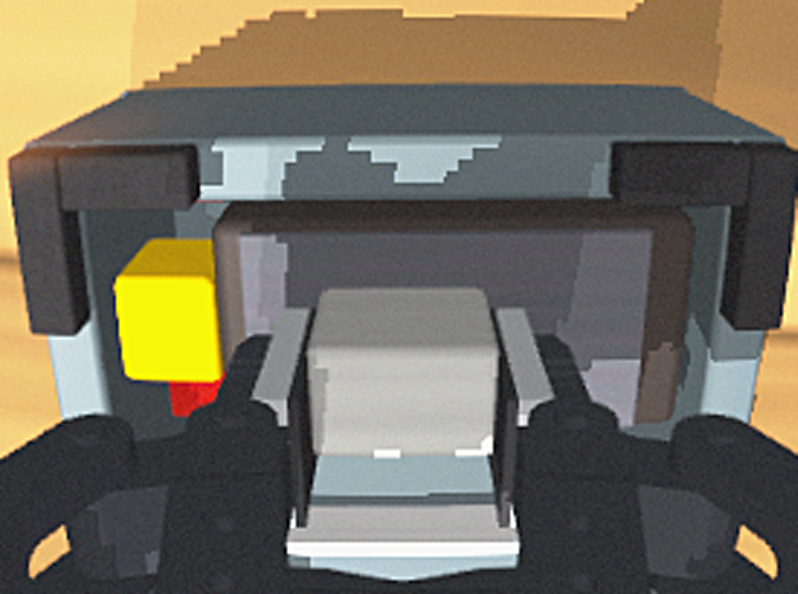

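>>> arm_command([
  [20,[0.7,-1,15],0],
  [20,[0.7,-1,27],0],
  [20,[0.7,-1,27],0],
])

```text
t: 5.82
eef_pos: [0.5845, 0.2676, 0.0574]
tool_rot: [0.001, 0.743, -0.669, -0.0]
contact_force: [0.5, -0.5, -3.1]
gripper_width: 0.341
```

>>> arm_command([
  [20,[0,0,4.5],0],
  [20,[0,0,4.5],0],
  [44,[0,0,4.5],0],
  [44,[0,0,4.5],0],
  [44,[0,0,2],0],
  [44,[0,0,-40],0],
  [44,[0,0,-100],0],
  [44,[0,0,-100],0],
])

```text
t: 6.82
eef_pos: [0.5887, 0.2701, 0.1649]
tool_rot: [-0.005, 0.743, -0.669, 0.002]
contact_force: [0.6, 1.1, -0.5]
gripper_width: 0.515
```

```bash
python3 - <<'E'
from h import *
im=read_camera("wrist"); t=read_camera("top")
cv2.imwrite("pics/w5.png",im)
cv2.imwrite("pics/t5.png",t)
for k in("yel","wht"): print(k,[(c,a) for c,a in comps(masks(t)[k],20) if 230<c[0]<390 and 150<c[1]<250])
go(.6023,-.0705,.155,1.738)
E
```

```text
yel [([284.85, 169.51], 47), ([241.33, 207.6], 48), ([288.04, 221.73], 49)]
wht [([344.02, 163.31], 45), ([382.33, 166.56], 57), ([251.94, 217.7], 64), ([303.21, 217.67], 63), ([339.28, 235.11], 46), ([378.41, 238.1], 58)]
t 6.92 tcp [0.5858 0.2683 0.1598] yaw -1.466 q7 -2.11 shift [338.6  19.    4.6] roll -0.062 n 5.4
```

View pics/w5.png

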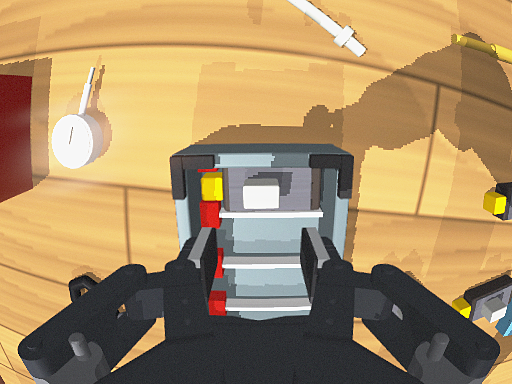

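```bash
python3 - <<'E'
from h import *
c=camera_model("wrist"); o,p,R=tcp()
for a,lx in (((219,214),.028),((322,214),.028),((222,261),-.0),((316,261),0),((226,304),-.056),((311,304),-.056)):
    w=back(c,a,.024,True); d=w[:2]-[.503,.258]; ca,sa=np.cos(.106),np.sin(.106)
    print(w.round(4),"local",(ca*d[0]+sa*d[1]).round(4),(-sa*d[0]+ca*d[1]).round(4))
l=back(c,(262,193),.060,True); print(l)
E
```

```text
[0.5542 0.3023 0.024 ] local 0.0556 0.0386
[0.5642 0.2052 0.024 ] local 0.0553 -0.059
[0.504  0.2964 0.024 ] local 0.0051 0.0381
[0.5134 0.2021 0.024 ] local 0.0044 -0.0567
[0.4499 0.2894 0.024 ] local -0.0494 0.0369
[0.4587 0.197  0.024 ] local -0.0505 -0.056
[0.58912034 0.26575319 0.06      ]
```

Block A sits flat in slot 3 with its nose in the throat at (212,186). Next is block B, whose position hasn't changed.

>>> arm_command([
  [60,[338,19,0],-0.062],
  [60,[338,19,0],-0.062],
  [60,[338,19,4],-0.062],
  [60,[338,19,4],-0.062],
  [60,[338,19,4],-0.062],
  [60,[338,19,4],-0.062],
  [60,[338,19,4],-0.062],
  [60,[338,19,4],-0.062],
])

```text
t: 7.92
eef_pos: [0.6013, -0.0683, 0.1539]
tool_rot: [0.0, 0.764, -0.645, -0.001]
contact_force: [0.8, -0.1, -0.5]
gripper_width: 0.702
```

```bash
cat >> h.py <<'E'
def luglook(name,zl=.054,box=(180,160,360,260)):
    c=camera_model("wrist"); im=read_camera("wrist"); cv2.imwrite(f"pics/{name}.png",im)
    x0,y0,x1,y1=box; h=cv2.cvtColor(im,cv2.COLOR_BGR2HSV); 
    m=((h[...,1]<45)&(h[...,2]>195)).astype(np.uint8); mm=np.zeros_like(m); mm[y0:y1,x0:x1]=m[y0:y1,x0:x1]
    n,l,st,ce=cv2.connectedComponentsWithStats(mm)
    for i in range(1,n):
        if st[i,4]<400: continue
        pts=np.argwhere(l==i)[:,::-1].astype(float)[::5]
        w=np.array([back(c,u,zl,True)[:2] for u in pts]).astype(np.float32)
        (cx,cy),(a,b),ang=cv2.minAreaRect(w*1000)
        print("wht",ce[i].round(1),st[i,4],"world mean",w.mean(0).round(4),"rect c",round(cx,1),round(cy,1),"size",round(a,1),round(b,1),"ang",round(ang,1))
E
python3 - <<'E'
from h import *
luglook("w6"); go(.6037,-.071,.062,1.738)
E
```

```text
wht [259.8 192.6] 788 world mean [ 0.6045 -0.0687] rect c 604.6 -69.7 size 18.9 28.5 ang 9.7
t 7.97 tcp [ 0.6016 -0.0677  0.1542] yaw -1.401 q7 -1.49 shift [ 3.7 -1.6 92.2] roll 0.002 n 1.5
```

View pics/w6.png

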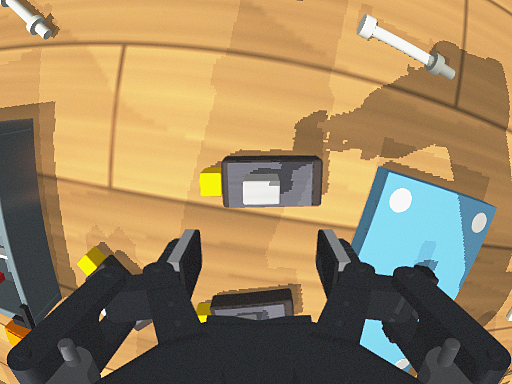

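>>> arm_command([
  [60,[2.7,-2.2,50],0],
  [60,[2.7,-2.2,92],0],
  [60,[2.7,-2.2,106],0],
  [60,[2.7,-2.2,106],0],
  [60,[2.7,-2.2,106],0],
])

```text
t: 8.6
eef_pos: [0.6059, -0.0718, 0.0506]
tool_rot: [-0.001, 0.764, -0.646, 0.001]
contact_force: [0.5, 0.3, -0.2]
gripper_width: 0.701
```

>>> arm_command([
  [28,[0,0,0],0],
  [20,[0,0,0],0],
  [20,[0,0,0],0],
  [20,[0,0,0],0],
  [20,[0,0,-10],0],
  [20,[0,0,-70],0],
  [20,[0,0,-110],0],
  [20,[0,0,-110],0],
])

```text
t: 9.6
eef_pos: [0.6067, -0.0725, 0.1629]
tool_rot: [-0.002, 0.763, -0.646, 0.003]
contact_force: [0.5, -1.0, -2.7]
gripper_width: 0.337
```

```bash
python3 - <<'E'
from h import *
luglook("w7",status.get_obs()["eef_pos"][2]+.007,(200,180,330,290)); go(.5318,.2605,.16,1.676)
E
```

```text
t 9.65 tcp [ 0.605  -0.0726  0.1604] yaw -1.404 q7 -1.49 shift [-340.6   17.1    0. ] roll 0.061 n 5.5
```

View pics/w7.png

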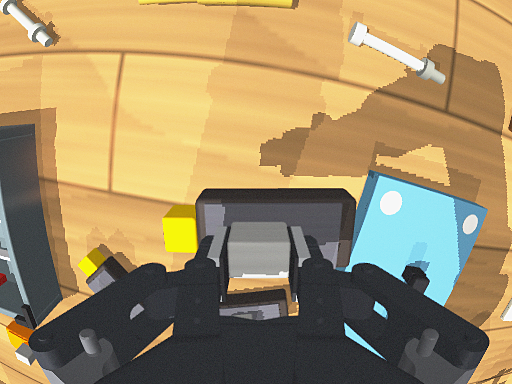

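>>> arm_command([
  [20,[-341,19,0],0.061],
  [20,[-341,19,0],0.061],
  [20,[-341,19,0],0.061],
  [20,[-341,19,0],0.061],
  [20,[-341,19,0],0.061],
  [20,[-341,19,0],0.061],
  [20,[-341,19,0],0.061],
  [20,[-341,19,0],0.061],
])

```text
t: 10.65
eef_pos: [0.5287, 0.2592, 0.1574]
tool_rot: [0.002, 0.743, -0.669, -0.0]
contact_force: [0.3, -0.3, -2.0]
gripper_width: 0.34
```

```bash
python3 - <<'E'
from h import *
go(.5300,.2615,.095,1.676)
E
```

```text
t 10.65 tcp [0.5287 0.2592 0.1574] yaw -1.466 q7 -2.16 shift [-2.3 -1.7 62.4] roll -0.000 n 1.0
```

>>> arm_command([
  [20,[-1.5,-1,30],0],
  [20,[-1.5,-1,62],0],
  [20,[-1.5,-1,62],0],
  [20,[-1.5,-1,62],0],
])

```text
t: 11.15
eef_pos: [0.5309, 0.2616, 0.0976]
tool_rot: [-0.0, 0.743, -0.669, 0.0]
contact_force: [0.1, -0.2, -3.4]
gripper_width: 0.341
```

```bash
python3 - <<'E'
from h import *
im=read_camera("wrist")
go(.5300,.2615,.053,1.676)
cv2.imwrite("pics/w8.png",cv2.resize(im[120:325,120:395],None,fx=2.9,fy=2.9,interpolation=cv2.INTER_CUBIC))
E
```

```text
t 11.20 tcp [0.5311 0.2621 0.0981] yaw -1.466 q7 -2.19 shift [ 0.5  1.3 45.1] roll -0.001 n 0.7
```

View pics/w8.png

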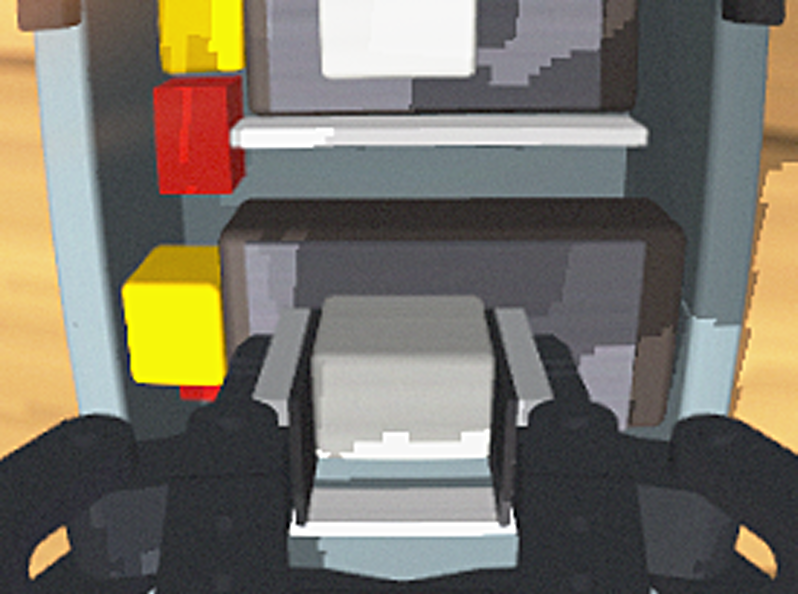

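>>> arm_command([
  [20,[-0.7,0.7,20],0],
  [20,[-0.7,0.7,36],0],
  [20,[-0.7,0.7,36],0],
])

```text
t: 11.58
eef_pos: [0.5291, 0.2627, 0.0603]
tool_rot: [0.001, 0.743, -0.669, -0.0]
contact_force: [0.7, 0.8, -2.5]
gripper_width: 0.341
```

>>> arm_command([
  [20,[0,0,5],0],
  [20,[0,0,5],0],
  [44,[0,0,5],0],
  [44,[0,0,5],0],
  [44,[0,0,2],0],
  [44,[0,0,-40],0],
  [44,[0,0,-100],0],
  [44,[0,0,-100],0],
])

```text
t: 12.58
eef_pos: [0.5322, 0.265, 0.1663]
tool_rot: [-0.005, 0.743, -0.669, 0.002]
contact_force: [-0.2, -0.3, -0.1]
gripper_width: 0.521
```

```bash
python3 - <<'E'
from h import *
im=read_camera("wrist"); t=read_camera("top")
cv2.imwrite("pics/w9.png",im)
cv2.imwrite("pics/t9.png",t)
for k in("yel","wht"): print(k,[(c,a) for c,a in comps(masks(t)[k],20) if 230<c[0]<390 and 150<c[1]<250])
go(.4486,-.0782,.155,1.848)
E
```

```text
yel [([241.33, 207.6], 48), ([288.04, 221.73], 49)]
wht [([344.05, 163.81], 58), ([382.33, 166.56], 57), ([251.94, 217.7], 64), ([303.21, 217.67], 63), ([339.56, 235.26], 57), ([378.55, 238.23], 44)]
t 12.68 tcp [0.5296 0.2631 0.1617] yaw -1.465 q7 -2.16 shift [330.9 116.5   6.4] roll -0.172 n 5.6
```

View pics/w9.png

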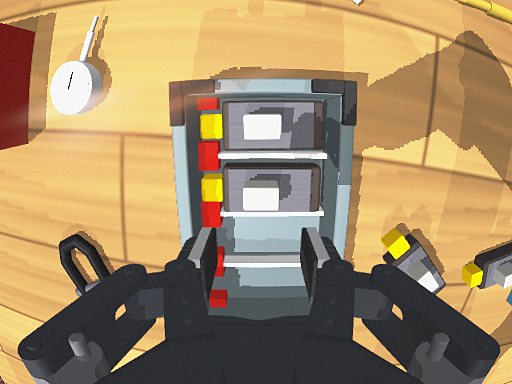

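Both blocks are seated. Next is D at (303,217) in the top view.

>>> arm_command([
  [60,[331,117,0],-0.172],
  [60,[331,117,0],-0.172],
  [60,[331,117,4],-0.172],
  [60,[331,117,4],-0.172],
  [60,[331,117,4],-0.172],
  [60,[331,117,4],-0.172],
  [60,[331,117,4],-0.172],
  [60,[331,117,4],-0.172],
])

```text
t: 13.68
eef_pos: [0.4475, -0.0776, 0.1561]
tool_rot: [0.0, 0.798, -0.602, -0.001]
contact_force: [0.8, 0.7, 0.0]
gripper_width: 0.704
```

```bash
python3 - <<'E'
from h import *
luglook("w10"); go(.4486,-.0782,.050,1.848)
E
```

```text
wht [257.8 192.4] 770 world mean [ 0.4496 -0.076 ] rect c 450.3 -77.3 size 18.3 28.7 ang 16.0
t 13.72 tcp [ 0.4478 -0.0771  0.1563] yaw -1.291 q7 -1.34 shift [  1.4  -0.5 106.3] roll 0.002 n 1.7
```

View pics/w10.png

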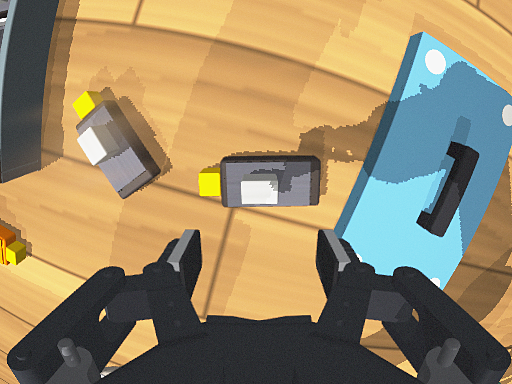

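>>> arm_command([
  [60,[0.5,-1.8,50],0],
  [60,[0.5,-1.8,95],0],
  [60,[0.5,-1.8,106],0],
  [60,[0.5,-1.8,106],0],
  [60,[0.5,-1.8,106],0],
])

```text
t: 14.35
eef_pos: [0.451, -0.0781, 0.0523]
tool_rot: [-0.001, 0.798, -0.602, 0.001]
contact_force: [0.2, 0.9, -0.0]
gripper_width: 0.701
```

>>> arm_command([
  [28,[0,0,0],0],
  [20,[0,0,0],0],
  [20,[0,0,0],0],
  [20,[0,0,0],0],
  [20,[0,0,-10],0],
  [20,[0,0,-70],0],
  [20,[0,0,-112],0],
  [20,[0,0,-112],0],
])

```text
t: 15.35
eef_pos: [0.4518, -0.0787, 0.1663]
tool_rot: [-0.002, 0.798, -0.603, 0.003]
contact_force: [0.4, 1.2, -2.9]
gripper_width: 0.337
```

```bash
python3 - <<'E'
from h import *
cv2.imwrite("pics/w11.png",read_camera("wrist")); go(.4745,.2560,.16,1.676)
E
```

```text
t 15.40 tcp [ 0.4503 -0.0786  0.1643] yaw -1.293 q7 -1.34 shift [-315.2 -114.9    4.1] roll 0.172 n 5.4
```

View pics/w11.png

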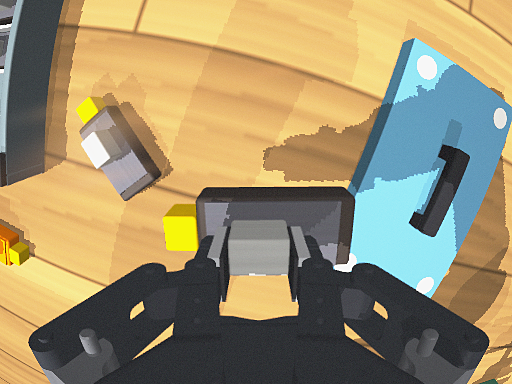

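>>> arm_command([
  [20,[-316,-115,0],0.172],
  [20,[-316,-115,4],0.172],
  [20,[-316,-115,4],0.172],
  [20,[-316,-115,4],0.172],
  [20,[-316,-115,4],0.172],
  [20,[-316,-115,4],0.172],
  [20,[-316,-115,4],0.172],
  [20,[-316,-115,4],0.172],
])

```text
t: 16.4
eef_pos: [0.4728, 0.2554, 0.1573]
tool_rot: [0.002, 0.743, -0.669, -0.0]
contact_force: [0.5, -0.2, -3.1]
gripper_width: 0.337
```

```bash
python3 - <<'E'
from h import *
go(.4745,.2570,.098,1.676)
E
```

```text
t 16.40 tcp [0.4728 0.2554 0.1573] yaw -1.466 q7 -2.23 shift [-1.6 -2.1 59.3] roll 0.000 n 0.9
```

>>> arm_command([
  [20,[-1,-1,30],0],
  [20,[-1,-1,60],0],
  [20,[-1,-1,60],0],
  [20,[-1,-1,60],0],
])

```text
t: 16.9
eef_pos: [0.4751, 0.2574, 0.0996]
tool_rot: [-0.0, 0.743, -0.669, 0.0]
contact_force: [0.9, -0.3, -2.4]
gripper_width: 0.337
```

```bash
python3 - <<'E'
from h import *
im=read_camera("wrist")
go(.4745,.2570,.056,1.676)
cv2.imwrite("pics/w12.png",cv2.resize(im[120:325,120:395],None,fx=2.9,fy=2.9,interpolation=cv2.INTER_CUBIC))
E
```

```text
t 16.95 tcp [0.4754 0.2578 0.1   ] yaw -1.466 q7 -2.27 shift [ 0.8  1.  44. ] roll -0.000 n 0.7
```

View pics/w12.png

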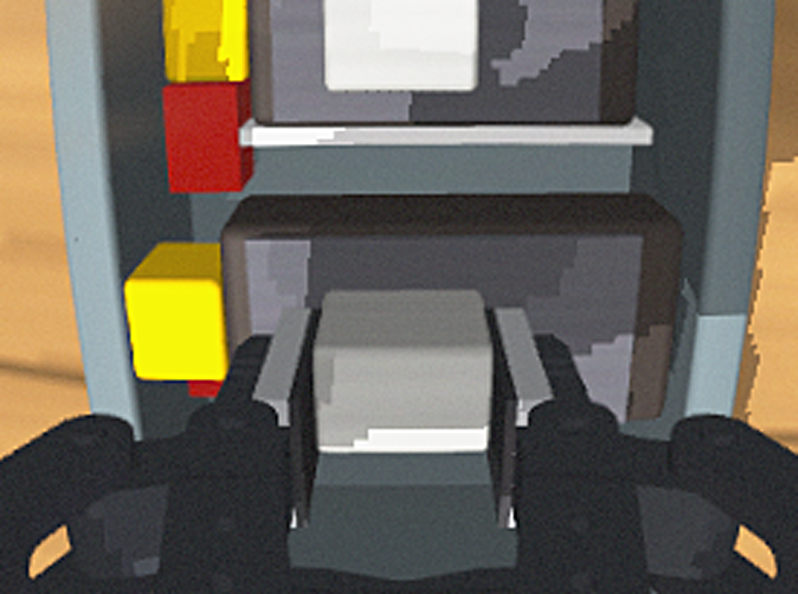

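>>> arm_command([
  [20,[0,1,20],0],
  [20,[0,1,37],0],
  [20,[0,1,37],0],
])

```text
t: 17.32
eef_pos: [0.473, 0.2575, 0.0612]
tool_rot: [0.001, 0.743, -0.669, -0.0]
contact_force: [0.4, -0.1, -3.2]
gripper_width: 0.341
```

>>> arm_command([
  [20,[0,0,4],0],
  [20,[0,0,4],0],
  [44,[0,0,4],0],
  [44,[0,0,4],0],
  [44,[0,0,1],0],
  [44,[0,0,-40],0],
  [44,[0,0,-100],0],
  [44,[0,0,-100],0],
])

```text
t: 18.32
eef_pos: [0.4763, 0.26, 0.1669]
tool_rot: [-0.004, 0.743, -0.669, 0.001]
contact_force: [0.2, 0.1, 0.0]
gripper_width: 0.512
```

```bash
python3 - <<'E'
from h import *
im=read_camera("wrist"); t=read_camera("top")
cv2.imwrite("pics/w13.png",im)
cv2.imwrite("pics/t13.png",t)
for k in("yel","wht"): print(k,[(c,a) for c,a in comps(masks(t)[k],20) if 230<c[0]<390 and 150<c[1]<250])
go(.4485,.0728,.155,.835)
E
```

```text
yel [([241.33, 207.6], 48)]
wht [([344.05, 163.81], 58), ([382.33, 166.56], 57), ([251.94, 217.7], 64), ([339.62, 235.22], 58), ([378.32, 238.0], 37)]
t 18.43 tcp [0.4739 0.2581 0.1628] yaw -1.465 q7 -2.23 shift [181.6  44.8   7.6] roll 0.841 n 4.5
```

View pics/w13.png

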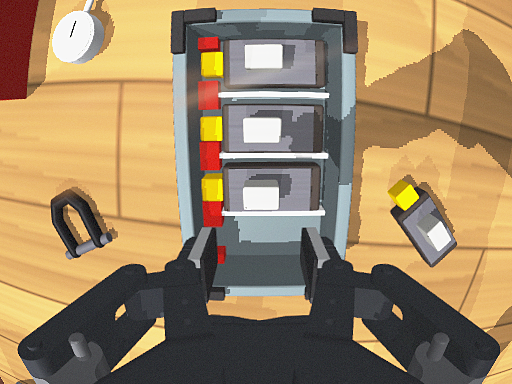

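View pics/t13.png

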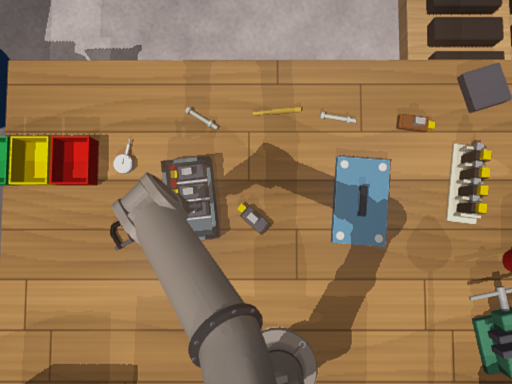

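Three blocks are seated. For C at (252,217) I'll turn the wrist the long way, roll -2.30, to keep joint 7 mid-range.

>>> arm_command([
  [60,[182,45,0],-2.3],
  [60,[182,45,0],-2.3],
  [60,[182,45,0],-2.3],
  [60,[182,45,0],-2.3],
  [60,[182,45,0],-2.3],
  [60,[182,45,0],-2.3],
  [60,[182,45,0],-2.3],
  [60,[182,45,0],-2.3],
])

```text
t: 19.42
eef_pos: [0.4469, 0.072, 0.1606]
tool_rot: [0.0, 1.0, 0.002, -0.001]
contact_force: [0.2, -0.1, 0.1]
gripper_width: 0.701
```

```bash
python3 - <<'E'
from h import *
go(.4485,.0728,.155,.835)
E
```

```text
t 19.43 tcp [0.4469 0.072  0.1606] yaw 0.003 q7 -0.50 shift [ 1.6 -0.8  5.6] roll -0.832 n 4.5
```

>>> arm_command([
  [60,[1,0,4],-0.832],
  [60,[1,0,4],-0.832],
  [60,[1,0,4],-0.832],
  [60,[1,0,4],-0.832],
  [60,[1,0,4],-0.832],
  [60,[1,0,4],-0.832],
])

```text
t: 20.18
eef_pos: [0.4481, 0.072, 0.1568]
tool_rot: [-0.001, 0.916, 0.402, -0.001]
contact_force: [0.3, -0.4, 0.5]
gripper_width: 0.702
```

```bash
python3 - <<'E'
from h import *
luglook("w14"); go(.4485,.0728,.052,.835)
E
```

```text
wht [261.6 195.6] 850 world mean [0.4495 0.0737] rect c 449.5 73.7 size 28.4 19.3 ang 47.5
t 20.23 tcp [0.4483 0.0721 0.157 ] yaw 0.827 q7 0.24 shift [  0.8  -0.2 105. ] roll -0.008 n 1.7
```

View pics/w14.png

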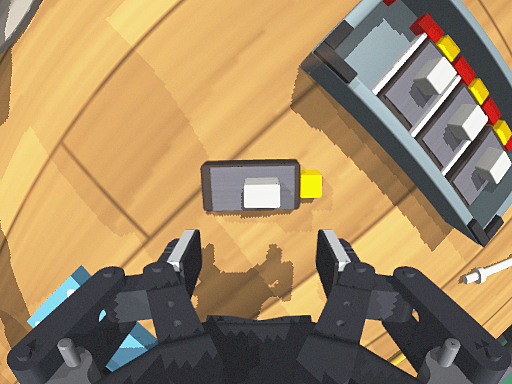

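>>> arm_command([
  [60,[1.1,0,50],0],
  [60,[1.1,0,95],0],
  [60,[1.1,0,105],0],
  [60,[1.1,0,105],0],
  [60,[1.1,0,105],0],
])

```text
t: 20.85
eef_pos: [0.4509, 0.0735, 0.0543]
tool_rot: [0.0, 0.915, 0.403, 0.001]
contact_force: [0.2, 0.3, 1.2]
gripper_width: 0.703
```

>>> arm_command([
  [28,[0,0,0],0],
  [20,[0,0,0],0],
  [20,[0,0,0],0],
  [20,[0,0,0],0],
  [20,[0,0,-10],0],
  [20,[0,0,-70],0],
  [20,[0,0,-112],0],
  [20,[0,0,-112],0],
])

```text
t: 21.85
eef_pos: [0.4517, 0.0735, 0.168]
tool_rot: [0.001, 0.915, 0.402, 0.003]
contact_force: [1.1, 0.5, -3.1]
gripper_width: 0.331
```

```bash
python3 - <<'E'
from h import *
cv2.imwrite("pics/w15.png",read_camera("wrist")); go(.4190,.2510,.16,1.676)
E
```

```text
t 21.90 tcp [0.4504 0.0728 0.1661] yaw 0.828 q7 0.25 shift [ 110.  -143.6    5.9] roll -0.848 n 4.5
```

View pics/w15.png

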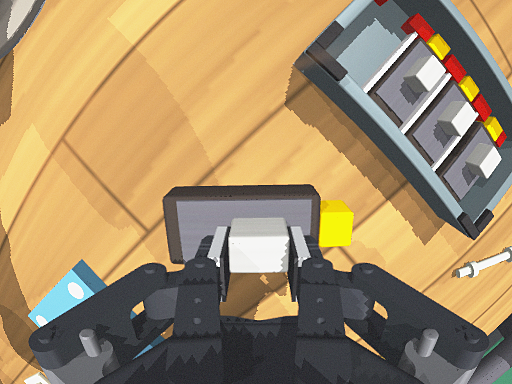

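>>> arm_command([
  [20,[110,-144,0],-0.848],
  [20,[110,-144,4],-0.848],
  [20,[110,-144,4],-0.848],
  [20,[110,-144,4],-0.848],
  [20,[110,-144,4],-0.848],
  [20,[110,-144,4],-0.848],
  [20,[110,-144,4],-0.848],
  [20,[110,-144,4],-0.848],
])

```text
t: 22.9
eef_pos: [0.4179, 0.2511, 0.1606]
tool_rot: [-0.0, 0.669, 0.743, -0.0]
contact_force: [-0.2, -1.1, -2.8]
gripper_width: 0.333
```

```bash
python3 - <<'E'
from h import *
go(.4187,.2515,.098,1.676)
E
```

```text
t 22.90 tcp [0.4179 0.2511 0.1606] yaw 1.675 q7 0.57 shift [ 0.3  0.9 62.6] roll -0.001 n 1.0
```

>>> arm_command([
  [20,[0,0,30],0],
  [20,[0,0,65],0],
  [20,[0,0,65],0],
  [20,[0,0,65],0],
])

```text
t: 23.4
eef_pos: [0.418, 0.2519, 0.0968]
tool_rot: [-0.0, 0.669, 0.744, 0.0]
contact_force: [0.2, -0.4, -1.7]
gripper_width: 0.334
```

```bash
python3 - <<'E'
from h import *
im=read_camera("wrist")
go(.4187,.2515,.056,1.676)
cv2.imwrite("pics/w16.png",cv2.resize(im[120:325,120:395],None,fx=2.9,fy=2.9,interpolation=cv2.INTER_CUBIC))
E
```

```text
t 23.45 tcp [0.4182 0.252  0.0971] yaw 1.677 q7 0.46 shift [-0.5  0.4 41.1] roll 0.001 n 0.7
```

View pics/w16.png

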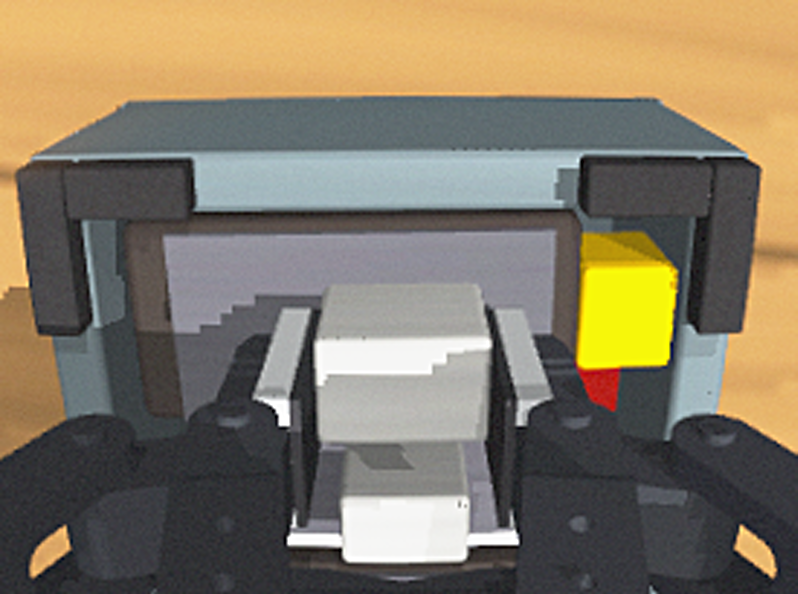

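>>> arm_command([
  [20,[-2.2,1,0],0],
  [20,[-2.2,1,12],0],
  [20,[-2.2,1,12],0],
])

```text
t: 23.82
eef_pos: [0.4186, 0.2487, 0.0831]
tool_rot: [-0.0, 0.669, 0.744, -0.001]
contact_force: [0.4, 0.3, -2.7]
gripper_width: 0.331
```

```bash
python3 - <<'E'
from h import *
im=read_camera("wrist")
go(.4187,.2505,.056,1.676)
cv2.imwrite("pics/w17.png",cv2.resize(im[120:325,120:395],None,fx=2.9,fy=2.9,interpolation=cv2.INTER_CUBIC))
E
```

```text
t 23.88 tcp [0.4188 0.249  0.0834] yaw 1.677 q7 0.45 shift [ 1.5  0.1 27.4] roll 0.001 n 0.4
```

View pics/w17.png

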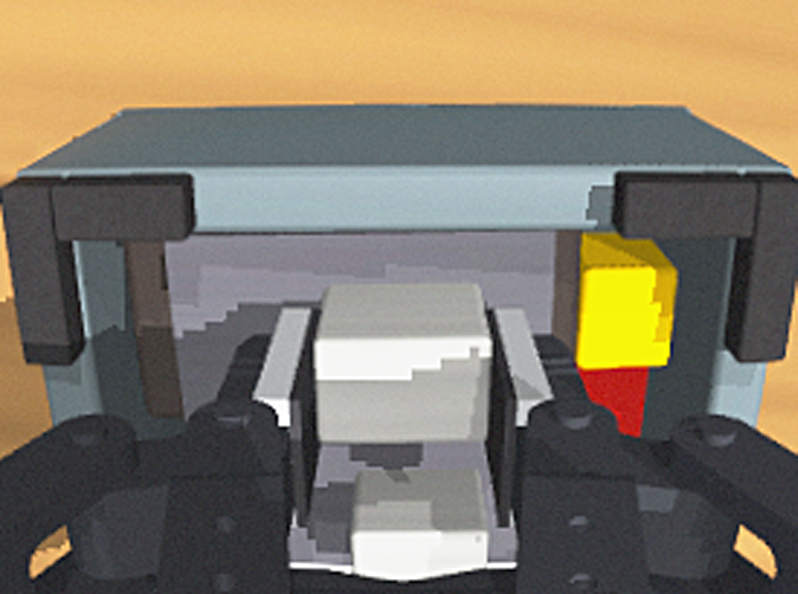

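>>> arm_command([
  [20,[1,0.7,10],0],
  [20,[1,0.7,21],0],
  [20,[1,0.7,21],0],
])

```text
t: 24.25
eef_pos: [0.419, 0.25, 0.0618]
tool_rot: [-0.0, 0.668, 0.744, -0.001]
contact_force: [-0.4, -0.4, -2.2]
gripper_width: 0.332
```

>>> arm_command([
  [20,[0,0,4],0],
  [20,[0,0,4],0],
  [44,[0,0,4],0],
  [44,[0,0,4],0],
  [44,[0,0,1],0],
  [44,[0,0,-40],0],
  [44,[0,0,-100],0],
  [44,[0,0,-160],0],
])

```text
t: 25.25
eef_pos: [0.4194, 0.2504, 0.2246]
tool_rot: [-0.0, 0.668, 0.744, -0.0]
contact_force: [1.6, 0.1, -0.2]
gripper_width: 0.512
```

```bash
python3 - <<'E'
from h import *
cv2.imwrite("pics/w18.png",read_camera("wrist"))
t=read_camera("top");cv2.imwrite("pics/t18.png",t)
print([(c,a) for c,a in comps(masks(t)["wht"],20) if 320<c[0]<390 and 150<c[1]<250])
go(.4994,-.2551,.20,-.0747+np.pi/2)
E
```

```text
[([344.07, 163.88], 59), ([382.33, 166.56], 57), ([339.62, 235.22], 58), ([378.41, 238.1], 58)]
t 25.35 tcp [0.4221 0.2534 0.2289] yaw 1.677 q7 0.66 shift [-513.9   22.6   27.1] roll 0.181 n 8.2
```

View pics/w18.png

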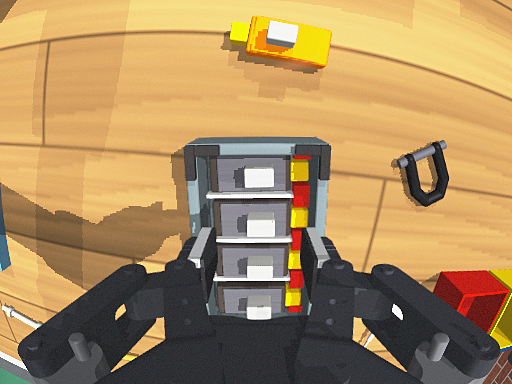

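All four blocks are in with their noses in the throats, and the lid hasn't moved. Next is the lid.

>>> arm_command([
  [60,[-514,23,0],0.181],
  [60,[-514,23,0],0.181],
  [60,[-514,23,0],0.181],
  [60,[-514,23,0],0.181],
  [60,[-514,23,40],0.181],
  [60,[-514,23,40],0.181],
  [60,[-514,23,40],0.181],
  [60,[-514,23,40],0.181],
], squeeze=100)

```text
t: 26.35
eef_pos: [0.4943, -0.2431, 0.1849]
tool_rot: [-0.0, 0.733, 0.68, -0.0]
contact_force: [0.8, 0.1, -0.9]
gripper_width: 0.7
```

```bash
python3 - <<'E'
from h import *
go(.4994,-.2551,.15,-.0747+np.pi/2)
E
```

```text
t 26.35 tcp [ 0.4943 -0.2431  0.1849] yaw 1.496 q7 1.48 shift [-11.6   6.   34.9] roll -0.000 n 0.6
```

>>> arm_command([
  [60,[-12,6,35],0],
  [60,[-12,6,35],0],
  [60,[-12,6,35],0],
  [60,[-12,6,35],0],
])

```text
t: 26.85
eef_pos: [0.5004, -0.2522, 0.152]
tool_rot: [0.001, 0.732, 0.681, 0.0]
contact_force: [-0.2, -0.2, -0.0]
gripper_width: 0.701
```

```bash
python3 - <<'E'
from h import *
c=camera_model("wrist"); im=read_camera("wrist"); cv2.imwrite("pics/w19.png",im)
for u,a in comps(masks(im)["wht"],100): print(u,a,back(c,u,.028,True).round(4))
print([pose2((.4994,-.2551,-.0747),.028,a,b).round(4).tolist() for a in(.108,-.108) for b in(.058,-.058)])
go(.4994,-.2551,.055,-.0747+np.pi/2)
E
```

```text
[187.54, 64.61] 616 [ 0.3884 -0.3039  0.028 ]
[326.07, 64.62] 620 [ 0.397 -0.188  0.028]
[179.87, 248.66] 375 [ 0.5547 -0.332   0.028 ]
[336.46, 247.42] 340 [ 0.5642 -0.182   0.028 ]
[41.61, 281.71] 700 [ 0.6013 -0.5327  0.028 ]
[201.5, 291.24] 296 [ 0.6049 -0.3183  0.028 ]
[313.0, 291.18] 343 [ 0.6129 -0.2046  0.028 ]
[[0.6114, -0.2053, 0.028], [0.6028, -0.321, 0.028], [0.396, -0.1892, 0.028], [0.3874, -0.3049, 0.028]]
t 26.90 tcp [ 0.5003 -0.2525  0.1519] yaw 1.498 q7 1.46 shift [-2.6 -0.9 96.9] roll 0.002 n 1.6
```

View pics/w19.png

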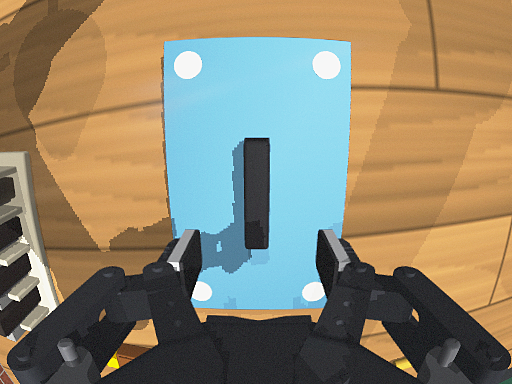

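>>> arm_command([
  [60,[-2,0,50],0],
  [60,[-2,0,90],0],
  [60,[-2,0,101],0],
  [60,[-2,0,101],0],
  [60,[-2,0,101],0],
])

```text
t: 27.52
eef_pos: [0.5008, -0.2557, 0.0513]
tool_rot: [0.001, 0.733, 0.68, 0.001]
contact_force: [0.3, -0.2, -0.0]
gripper_width: 0.704
```

>>> arm_command([
  [16,[0,0,0],0],
  [10,[0,0,0],0],
  [10,[0,0,0],0],
  [10,[0,0,0],0],
  [10,[0,0,0],0],
], squeeze=100)

```text
t: 28.15
eef_pos: [0.4999, -0.2553, 0.0506]
tool_rot: [0.0, 0.733, 0.68, 0.0]
contact_force: [-2.2, 1.0, 7.7]
gripper_width: 0.215
```

>>> arm_command([
  [10,[0,0,-10],0],
  [10,[0,0,-60],0],
  [10,[0,0,-115],0],
  [10,[0,0,-160],0],
  [10,[0,0,-160],0],
  [10,[0,0,-160],0],
])

```text
t: 28.9
eef_pos: [0.4981, -0.2555, 0.2083]
tool_rot: [-0.001, 0.733, 0.68, -0.001]
contact_force: [1.0, -0.7, -5.5]
gripper_width: 0.211
```

```bash
python3 - <<'E'
from h import *
c=camera_model("wrist"); im=read_camera("wrist"); cv2.imwrite("pics/w20.png",im)
o,p,R=tcp()
for u,a in comps(masks(im)["wht"],300): print(u,a,(R.inv().apply(back(c,u,p[2]-.023,True)-p)*1e3).round(1))
go(.5030,.2580,.21,.106+np.pi/2)
E
```

```text
[145.95, 39.71] 1477 [ -58.8 -107.7   23.3]
[370.89, 39.76] 1475 [  58.3 -107.6   23.4]
[228.24, 247.02] 304 [-17.2   6.7  23. ]
[65.17, 277.94] 321 [-136.2   37.6   22.7]
t 28.95 tcp [ 0.4978 -0.2554  0.2077] yaw 1.496 q7 1.52 shift [512.3 -33.4  -1.7] roll -0.181 n 8.2
```

View pics/w20.png

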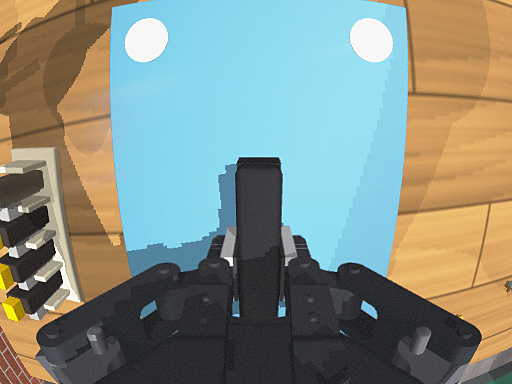

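The lid is held level and centred, with its discs at ±58 and 108 mm in the tool frame. I'm moving it over the case.

>>> arm_command([
  [10,[512,-33,0],-0.181],
  [10,[512,-33,0],-0.181],
  [10,[512,-33,0],-0.181],
  [10,[512,-33,0],-0.181],
  [10,[512,-33,0],-0.181],
  [10,[512,-33,0],-0.181],
  [10,[512,-33,0],-0.181],
  [10,[512,-33,0],-0.181],
])

```text
t: 29.95
eef_pos: [0.5037, 0.2455, 0.2074]
tool_rot: [-0.001, 0.669, 0.744, -0.002]
contact_force: [0.3, -1.3, -4.8]
gripper_width: 0.207
```

```bash
python3 - <<'E'
from h import *
go(.5030,.2580,.17,.106+np.pi/2)
E
```

```text
t 29.95 tcp [0.5037 0.2455 0.2074] yaw 1.677 q7 0.71 shift [12.6  0.7 37.4] roll -0.000 n 0.6
```

>>> arm_command([
  [10,[12.5,0,30],0],
  [10,[12.5,0,62],0],
  [10,[12.5,0,62],0],
  [10,[12.5,0,62],0],
  [10,[12.5,0,62],0],
])

```text
t: 30.58
eef_pos: [0.5041, 0.2571, 0.1487]
tool_rot: [0.0, 0.669, 0.743, 0.001]
contact_force: [-0.2, -0.3, -4.7]
gripper_width: 0.211
```

```bash
python3 - <<'E'
from h import *
go(.5030,.2580,.1045,.106+np.pi/2)
cv2.imwrite("pics/w21.png",read_camera("wrist"))
s=read_camera("scene");cv2.imwrite("pics/s21.png",cv2.resize(s[150:320,220:420],None,fx=4,fy=3.5,interpolation=cv2.INTER_CUBIC))
E
```

```text
t 30.57 tcp [0.5041 0.2571 0.1487] yaw 1.676 q7 0.63 shift [ 1.  -1.  44.2] roll -0.001 n 0.7
```

View pics/w21.png

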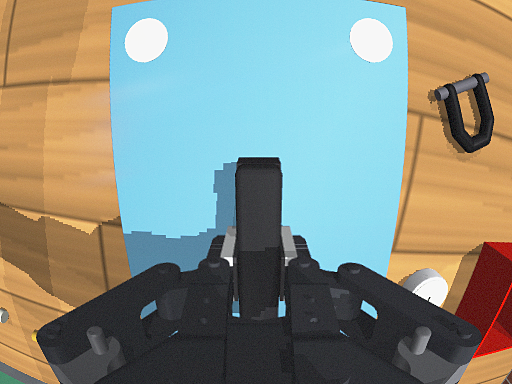

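View pics/s21.png

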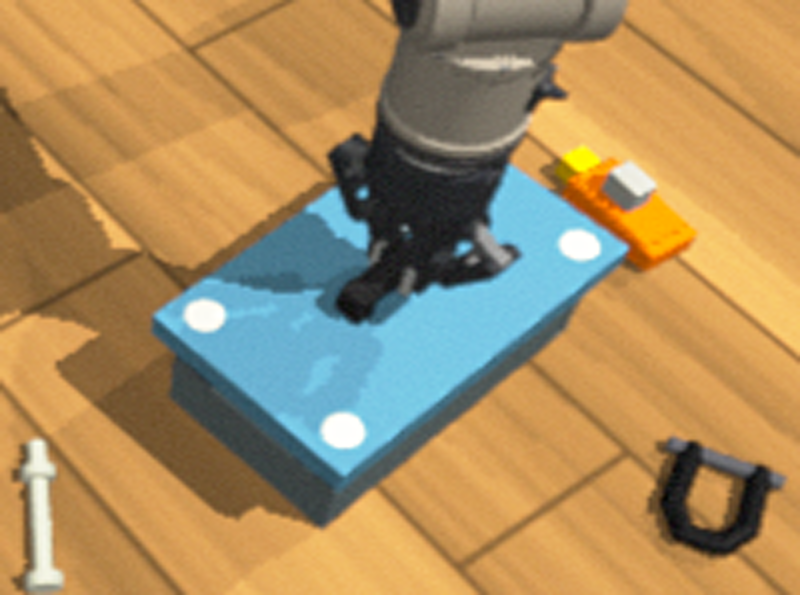

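```bash
python3 - <<'E'
from h import *
C=cams(); o,p,R=tcp()
def f(u): return np.array([220+(u[0])/4-.4,150+u[1]/3.5-.4])
z=p[2]-.0227
obs=[("scene",(.108,.058,z),f((342,430))),("scene",(-.108,.058,z),f((580,245))),("scene",(.108,-.058,z),f((204,315)))]
print(fitpts(C,obs,[.5,.25,.1]))
# case in the scene camera from initial picture: fit gasket outer corners
s0=cv2.imread("pics/scene0.png")
g=lambda u:np.array([260+u[0]/5.5-.4,195+u[1]/5.5-.4])
obs=[("scene",(.122,-.071,.076),g((17,306))),("scene",(-.122,-.071,.076),g((368,11))),("scene",(-.122,.071,.076),g((590,188))),("scene",(.122,.071,.076),g((240,520)))]
print(fitpts(C,obs,[.5,.25,.1]))
obs=[]
for k,(a,b) in zip((.056,0,-.056),(((131,293),(290,433)),((210,227),(368,363)),((290,162),(447,293)))):
    obs+= [("scene",(k,-.059,.024),g(a)),("scene",(k,.041,.024),g(b))]
print(fitpts(C,obs,[.5,.25,.1]))
E
python3 - <<'E'
import cv2
s=cv2.imread("pics/scene0.png");cv2.imwrite("pics/s0c.png",cv2.resize(s[195:300,260:370],None,fx=5.5,fy=5.5,interpolation=cv2.INTER_CUBIC))
E
```

```text
(array([0.50375732, 0.25462957, 0.10248652]), array([[ 0.08, -0.  ],
       [-0.2 ,  0.12],
       [ 0.11, -0.09]]))
(array([0.50390162, 0.25531965, 0.11882572]), array([[-0.27, -0.28],
       [-0.36, -0.24],
       [ 0.19,  0.52],
       [ 0.4 ,  0.01]]))
(array([0.50261668, 0.26073253, 0.11878511]), array([[ 0.77,  0.36],
       [-0.41,  0.45],
       [ 0.78, -0.05],
       [-0.24, -0.2 ],
       [ 0.06, -0.17],
       [-0.83, -0.33]]))
```

View pics/s0c.png

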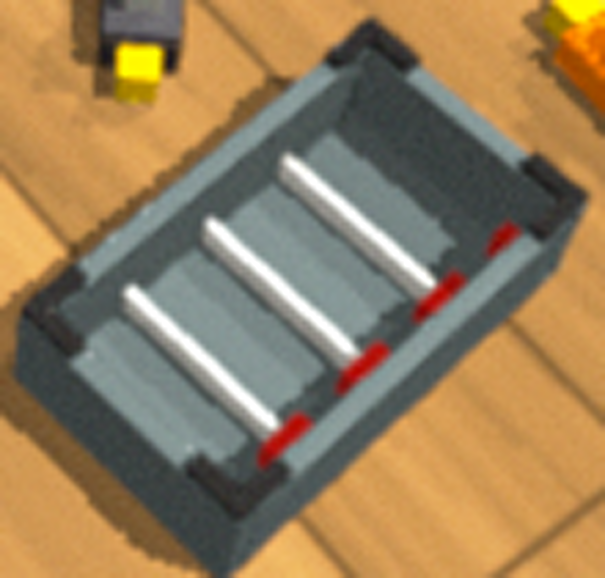

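>>> arm_command([
  [10,[1,0,12],0],
  [10,[1,0,22],0],
  [10,[1,0,30],0],
  [10,[1,0,36],0],
  [10,[1,0,36],0],
])

```text
t: 31.3
eef_pos: [0.503, 0.2578, 0.1109]
tool_rot: [-0.0, 0.669, 0.744, -0.0]
contact_force: [0.2, -0.7, -4.4]
gripper_width: 0.211
```

>>> arm_command([
  [10,[0,0,3],0],
  [10,[0,0,5],0],
  [10,[0,0,6],0],
  [10,[0,0,6],0],
])

```text
t: 31.8
eef_pos: [0.5033, 0.2579, 0.1055]
tool_rot: [-0.0, 0.669, 0.744, -0.0]
contact_force: [0.1, 0.0, -5.1]
gripper_width: 0.21
```

>>> arm_command([
  [10,[0,0,1],0],
  [10,[0,0,2],0],
  [10,[0,0,2],0],
])

```text
t: 32.17
eef_pos: [0.5034, 0.258, 0.1045]
tool_rot: [0.0, 0.669, 0.744, 0.0]
contact_force: [-3.0, -2.7, 6.2]
gripper_width: 0.21
```

Contact: the lid rests on the gasket. I'm releasing it and rising.

>>> arm_command([
  [40,[0,0,-0.5],0],
  [50,[0,0,-1],0],
  [60,[0,0,-1],0],
  [60,[0,0,-1],0],
  [60,[0,0,-40],0],
  [60,[0,0,-100],0],
  [60,[0,0,-140],0],
])

```text
t: 33.05
eef_pos: [0.5035, 0.2586, 0.246]
tool_rot: [0.0, 0.668, 0.744, 0.001]
contact_force: [0.9, 0.6, -0.4]
gripper_width: 0.7
```

```bash
python3 - <<'E'
from h import *
c=camera_model("wrist"); im=read_camera("wrist"); cv2.imwrite("pics/w22.png",im)
for u,a in comps(masks(im)["wht"],200): print(u,a,back(c,u,.082,True).round(4))
print([pose2((.5035,.258,.106),.082,a,b).round(4).tolist() for a in(.108,-.108) for b in(.058,-.058)])
go(.5030,.2580,.25,.106+np.pi/2)
s=read_camera("scene");cv2.imwrite("pics/s22.png",cv2.resize(s[150:320,220:420],None,fx=4,fy=3.5,interpolation=cv2.INTER_CUBIC))
E
```

```text
[197.69, 70.51] 469 [0.4027 0.1887 0.082 ]
[317.6, 70.5] 470 [0.3904 0.3043 0.082 ]
[335.34, 244.01] 245 [0.5688 0.3513 0.082 ]
[394.76, 255.71] 903 [0.5798 0.4303 0.082 ]
[207.97, 271.48] 269 [0.6181 0.2131 0.082 ]
[308.15, 271.32] 292 [0.6058 0.3266 0.082 ]
[8.4, 338.97] 389 [ 0.8682 -0.1935  0.082 ]
[[0.6048, 0.3271, 0.082], [0.617, 0.2118, 0.082], [0.39, 0.3042, 0.082], [0.4022, 0.1889, 0.082]]
t 33.10 tcp [0.5052 0.2603 0.2508] yaw 1.677 q7 0.73 shift [-2.1 -2.4  0.8] roll 0.001 n 0.1
```

View pics/w22.png

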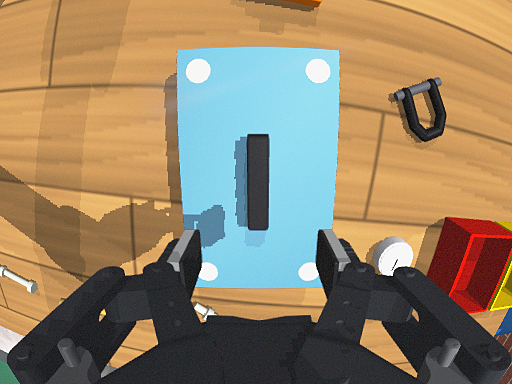

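View pics/s22.png

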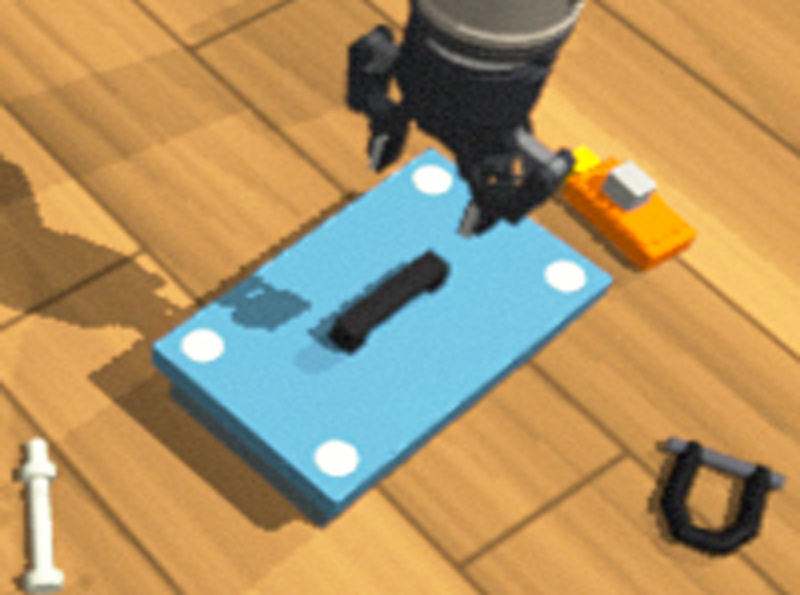

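The lid sits level on the gasket at about (0.504, 0.258). I'll press corner 0 first.

```bash
python3 - <<'E'
from h import *
go(.6055,.3270,.125,.106+np.pi/2)
E
```

```text
t 33.15 tcp [0.505  0.2599 0.2483] yaw 1.677 q7 0.73 shift [ 55.7 106.1 124.3] roll 0.000 n 2.8
```

>>> arm_command([
  [0,[56,106,20],0],
  [0,[56,106,60],0],
  [0,[56,106,120],0],
  [0,[56,106,120],0],
  [0,[56,106,120],0],
  [0,[56,106,120],0],
], squeeze=60)

```text
t: 33.9
eef_pos: [0.6035, 0.3256, 0.1265]
tool_rot: [0.001, 0.669, 0.744, 0.002]
contact_force: [-0.9, 0.3, 0.3]
gripper_width: -0.0
```

```bash
python3 - <<'E'
from h import *
go(.6055,.3270,.091,.106+np.pi/2)
cv2.imwrite("pics/w23.png",read_camera("wrist"))
E
```

```text
t 33.90 tcp [0.6035 0.3256 0.1265] yaw 1.677 q7 0.64 shift [ 1.1  2.  35.5] roll 0.000 n 0.6
```

View pics/w23.png

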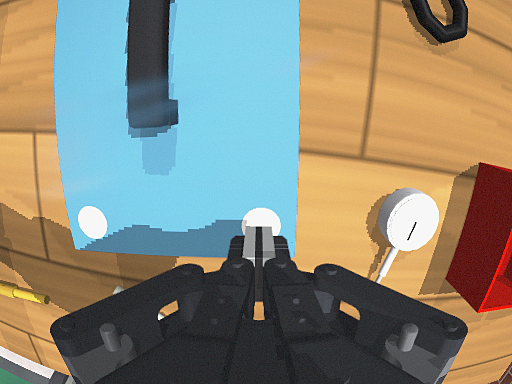

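>>> arm_command([
  [0,[0,1,20],0],
  [0,[0,1,25],0],
  [0,[0,1,28],0],
  [0,[0,1,31],0],
])

```text
t: 34.45
eef_pos: [0.6038, 0.3245, 0.0937]
tool_rot: [0.001, 0.669, 0.743, -0.0]
contact_force: [-4.2, -4.4, 12.3]
gripper_width: -0.0
```

>>> arm_command([
  [0,[0,0,2],0],
  [0,[0,0,3],0],
  [0,[0,0,4],0],
  [0,[0,0,4],0],
])

```text
t: 34.95
eef_pos: [0.6039, 0.3246, 0.0924]
tool_rot: [0.001, 0.669, 0.743, -0.0]
contact_force: [-8.5, -9.0, 28.9]
gripper_width: -0.002
```

>>> arm_command([
  [0,[0,0,-10],0],
  [0,[0,0,-45],0],
  [0,[0,0,-60],0],
])

```text
t: 35.33
eef_pos: [0.6042, 0.3255, 0.15]
tool_rot: [0.0, 0.669, 0.744, 0.001]
contact_force: [-0.2, -0.1, 0.2]
gripper_width: -0.003
```

```bash
python3 - <<'E'
from h import *
go(.4027,.1888,.15,.106+np.pi/2)
s=read_camera("scene");cv2.imwrite("pics/s23.png",cv2.resize(s[150:320,220:420],None,fx=4,fy=3.5,interpolation=cv2.INTER_CUBIC))
E
```

```text
t 35.33 tcp [0.6042 0.3255 0.15  ] yaw 1.677 q7 0.65 shift [-114.6 -214.8   -0.5] roll 0.000 n 3.9
```

View pics/s23.png

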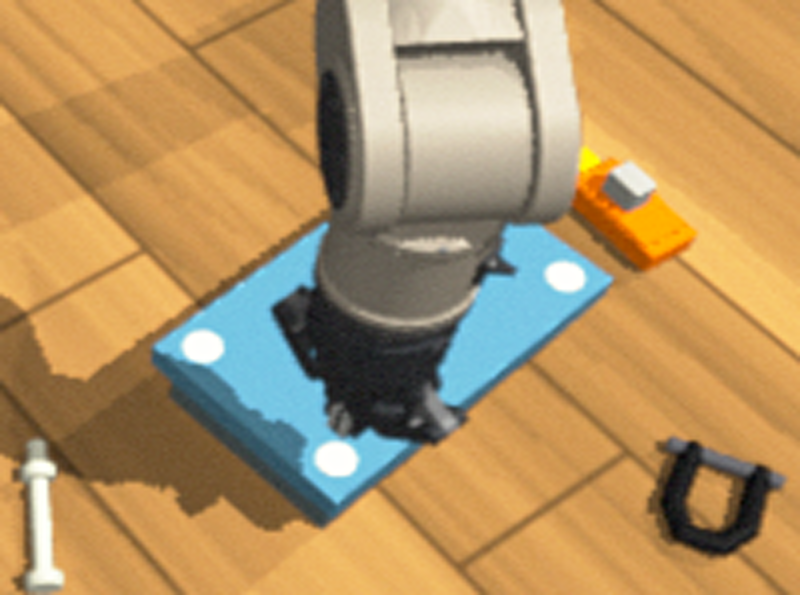

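>>> arm_command([
  [0,[-115,-214,0],0],
  [0,[-115,-214,0],0],
  [0,[-115,-214,0],0],
  [0,[-115,-214,0],0],
  [0,[-115,-214,0],0],
  [0,[-115,-214,24],0],
  [0,[-115,-214,24],0],
  [0,[-115,-214,24],0],
])

```text
t: 36.38
eef_pos: [0.4036, 0.1887, 0.1248]
tool_rot: [-0.0, 0.668, 0.744, 0.0]
contact_force: [0.1, 1.0, 0.4]
gripper_width: -0.004
```

```bash
python3 - <<'E'
from h import *
go(.4027,.1888,.093,.106+np.pi/2)
cv2.imwrite("pics/w24.png",read_camera("wrist"))
E
```

```text
t 36.38 tcp [0.4036 0.1887 0.1248] yaw 1.677 q7 0.62 shift [ 0.2 -0.8 31.8] roll 0.001 n 0.5
```

View pics/w24.png

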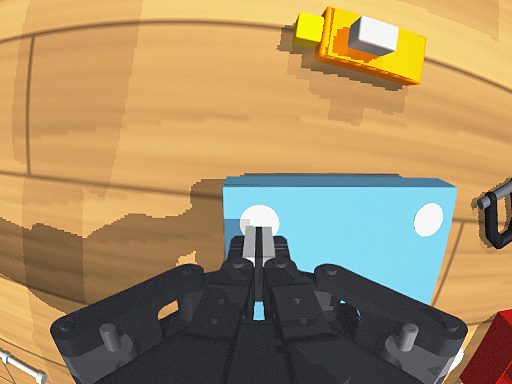

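>>> arm_command([
  [0,[0,-1,20],0],
  [0,[0,-1,25],0],
  [0,[0,-1,28],0],
  [0,[0,-1,31],0],
  [0,[0,-1,33],0],
  [0,[0,-1,33],0],
])

```text
t: 37.17
eef_pos: [0.402, 0.1878, 0.0925]
tool_rot: [0.001, 0.669, 0.744, -0.0]
contact_force: [-3.1, -3.0, 10.0]
gripper_width: 0.001
```

>>> arm_command([
  [0,[0,0,1],0],
  [0,[0,0,2],0],
  [0,[0,0,2],0],
  [0,[0,0,2],0],
])

```text
t: 37.67
eef_pos: [0.4021, 0.1879, 0.0918]
tool_rot: [0.001, 0.669, 0.744, -0.001]
contact_force: [-9.2, -6.4, 31.5]
gripper_width: 0.002
```

>>> arm_command([
  [0,[0,0,-10],0],
  [0,[0,0,-55],0],
  [0,[0,0,-60],0],
])

```text
t: 38.05
eef_pos: [0.4038, 0.1892, 0.1523]
tool_rot: [0.001, 0.669, 0.744, 0.002]
contact_force: [0.5, 0.2, -0.5]
gripper_width: -0.001
```

```bash
python3 - <<'E'
from h import *
go(.6180,.2122,.15,.106+np.pi/2)
E
```

```text
t 38.05 tcp [0.4038 0.1892 0.1523] yaw 1.677 q7 0.67 shift [2.000e-01 2.154e+02 3.400e+00] roll 0.000 n 3.4
```

>>> arm_command([
  [0,[0,215,0],0],
  [0,[0,215,0],0],
  [0,[0,215,0],0],
  [0,[0,215,0],0],
  [0,[0,215,25],0],
  [0,[0,215,25],0],
  [0,[0,215,25],0],
])

```text
t: 38.92
eef_pos: [0.6145, 0.2107, 0.1243]
tool_rot: [-0.0, 0.668, 0.744, -0.001]
contact_force: [0.1, 1.2, 0.0]
gripper_width: 0.001
```

```bash
python3 - <<'E'
from h import *
go(.6180,.2122,.093,.106+np.pi/2)
cv2.imwrite("pics/w25.png",read_camera("wrist"))
E
```

```text
t 38.92 tcp [0.6145 0.2107 0.1243] yaw 1.678 q7 0.78 shift [ 1.2  3.7 31.3] roll 0.001 n 0.5
```

View pics/w25.png

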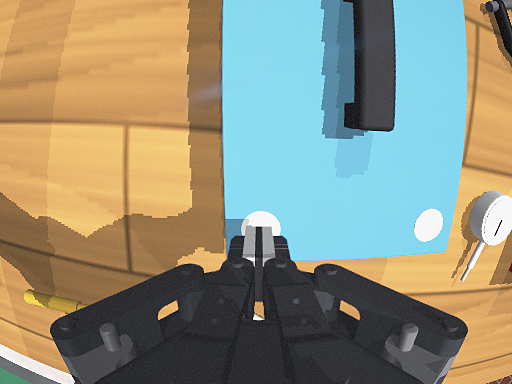

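>>> arm_command([
  [0,[0,1,20],0],
  [0,[0,1,25],0],
  [0,[0,1,28],0],
  [0,[0,1,31],0],
  [0,[0,1,33],0],
  [0,[0,1,33],0],
])

```text
t: 39.72
eef_pos: [0.6165, 0.2101, 0.0917]
tool_rot: [0.0, 0.669, 0.744, -0.001]
contact_force: [-2.2, -2.2, 5.0]
gripper_width: 0.001
```

>>> arm_command([
  [0,[0,0,1.5],0],
  [0,[0,0,2.5],0],
  [0,[0,0,2.5],0],
  [0,[0,0,2.5],0],
])

```text
t: 40.22
eef_pos: [0.6165, 0.2102, 0.0914]
tool_rot: [0.001, 0.669, 0.744, -0.001]
contact_force: [-7.5, -6.0, 20.1]
gripper_width: 0.001
```

>>> arm_command([
  [0,[0,0,1],0],
  [0,[0,0,1.5],0],
  [0,[0,0,1.5],0],
  [0,[0,0,-15],0],
  [0,[0,0,-60],0],
  [0,[0,0,-62],0],
])

```text
t: 40.98
eef_pos: [0.6187, 0.2123, 0.1548]
tool_rot: [0.001, 0.669, 0.744, 0.003]
contact_force: [-0.3, 0.4, -0.4]
gripper_width: 0.004
```

```bash
python3 - <<'E'
from h import *
go(.3904,.3042,.15,.106+np.pi/2)
E
```

```text
t 40.98 tcp [0.6187 0.2123 0.1548] yaw 1.677 q7 0.80 shift [ 115.5 -217.3    3.8] roll 0.000 n 3.9
```

>>> arm_command([
  [0,[115.5,-216,0],0],
  [0,[115.5,-216,0],0],
  [0,[115.5,-216,0],0],
  [0,[115.5,-216,0],0],
  [0,[115.5,-216,0],0],
  [0,[115.5,-216,26],0],
  [0,[115.5,-216,26],0],
  [0,[115.5,-216,26],0],
])

```text
t: 41.98
eef_pos: [0.3904, 0.3027, 0.1253]
tool_rot: [-0.0, 0.669, 0.743, 0.0]
contact_force: [0.7, 0.7, 0.1]
gripper_width: -0.004
```

```bash
python3 - <<'E'
from h import *
go(.3904,.3042,.093,.106+np.pi/2)
cv2.imwrite("pics/w26.png",read_camera("wrist"))
E
```

```text
t 41.98 tcp [0.3904 0.3027 0.1253] yaw 1.676 q7 0.39 shift [ 1.5  0.2 32.3] roll -0.001 n 0.5
```

View pics/w26.png

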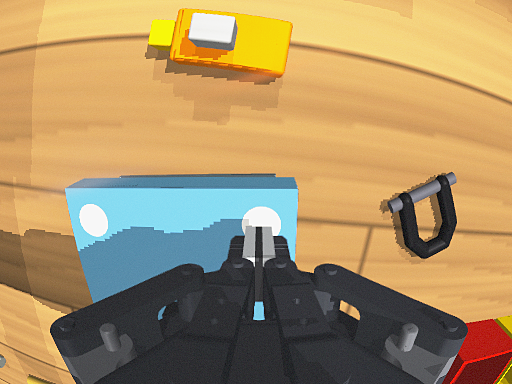

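>>> arm_command([
  [0,[0.5,0,20],0],
  [0,[0.5,0,25],0],
  [0,[0.5,0,28],0],
  [0,[0.5,0,31],0],
  [0,[0.5,0,33],0],
  [0,[0.5,0,33.5],0],
])

```text
t: 42.78
eef_pos: [0.3898, 0.3032, 0.0922]
tool_rot: [0.0, 0.669, 0.744, -0.0]
contact_force: [-2.1, -1.7, 4.6]
gripper_width: -0.001
```

>>> arm_command([
  [0,[0,0,1.5],0],
  [0,[0,0,3],0],
  [0,[0,0,3],0],
  [0,[0,0,3],0],
])

```text
t: 43.28
eef_pos: [0.3898, 0.3032, 0.091]
tool_rot: [0.001, 0.669, 0.744, -0.0]
contact_force: [-6.4, -7.3, 27.3]
gripper_width: 0.002
```

>>> arm_command([
  [0,[0,0,-15],0],
  [0,[0,0,-70],0],
  [0,[-200,60,-130],0],
  [0,[-300,60,-150],0],
  [0,[-400,60,-150],0],
  [0,[-400,60,-150],0],
  [0,[-400,60,-150],0],
  [0,[-400,60,-150],0],
])

```text
t: 44.28
eef_pos: [0.4841, -0.0532, 0.2336]
tool_rot: [0.001, 0.669, 0.744, 0.001]
contact_force: [1.4, 0.2, 0.2]
gripper_width: 0.003
```

```bash
python3 - <<'E'
from h import *
go(.39,-.1,.24)
C=cams()
t=read_camera("top"); s=read_camera("scene")
cv2.imwrite("pics/t27.png",t); cv2.imwrite("pics/s27.png",cv2.resize(s[150:320,220:420],None,fx=4,fy=3.5,interpolation=cv2.INTER_CUBIC))
T=[(c,a) for c,a in comps(masks(t)["wht"],20) if 150<c[0]<240 and 150<c[1]<250]; S=[(c,a) for c,a in comps(masks(s)["wht"],20) if 250<c[0]<370 and 190<c[1]<290]
print(T,S)
E
```

```text
t 44.27 tcp [ 0.4841 -0.0532  0.2336] yaw 1.677 q7 1.35 shift [-36.6 -98.5  -6.6] roll 0.000 n 1.7
[([204.5, 159.86], 58), ([164.89, 164.21], 63), ([211.81, 233.86], 64), ([171.83, 238.17], 64)] [([327.03, 202.6], 60), ([360.21, 230.14], 66), ([270.0, 249.99], 71), ([303.31, 281.8], 83)]
```

View pics/s27.png

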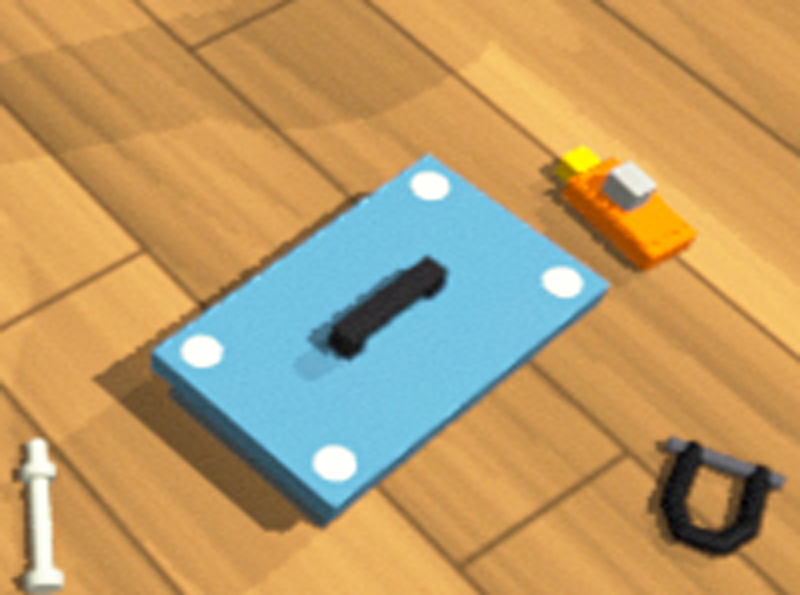

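View pics/t27.png

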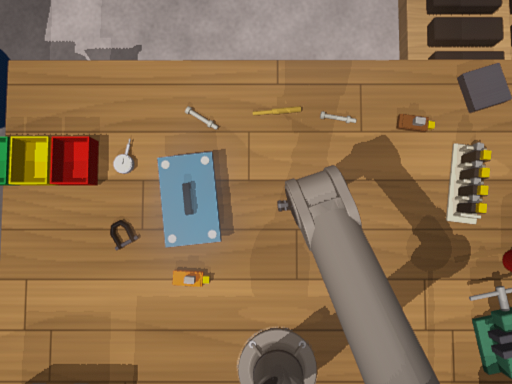

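```bash
python3 - <<'E'
from h import *
C=cams()
def tri(ut,us):
    f=lambda X: np.r_[proj(C["top"],X)[0]-ut, proj(C["scene"],X)[0]-us]
    return least_squares(f,[.5,.2,.05]).x.round(4)
for a,b in zip([(344.05,163.81),(382.33,166.56),(339.62,235.22),(378.41,238.1)],[(187.53,157.16),(170.92,133.38),(247.59,130.66),(229.31,108.83)]): print("bench",tri(a,b))
for n,a,b in [("c0",(164.89,164.21),(303.31,281.8)),("c2",(204.5,159.86),(270,249.99)),("c3",(171.83,238.17),(360.21,230.14)),("c1",(211.81,233.86),(327.03,202.6))]: print(n,tri(a,b))
E
```

```text
bench [ 0.6117 -0.2041  0.0314]
bench [ 0.6032 -0.3196  0.0309]
bench [ 0.3964 -0.1879  0.0307]
bench [ 0.388  -0.3036  0.0311]
c0 [0.6045 0.3264 0.0766]
c2 [0.6172 0.2114 0.0761]
c3 [0.39   0.3034 0.0762]
c1 [0.4025 0.1883 0.0765]
```

Triangulated disc heights, corrected by the 3 mm bias seen on the bench, are about 73.5 mm at all four corners, so the lid is level and down. Corner 0 stopped about 1 mm higher when I pressed it, so I'll press it once more to confirm.

```bash
python3 - <<'E'
from h import *
go(.6050,.3265,.15,.106+np.pi/2)
E
```

```text
t 44.38 tcp [ 0.4852 -0.0589  0.2332] yaw 1.665 q7 1.35 shift [372.6 155.4  82.7] roll -0.012 n 6.6
```

>>> arm_command([
  [0,[372,155,0],0],
  [0,[372,155,0],0],
  [0,[372,155,0],0],
  [0,[372,155,0],0],
  [0,[372,155,0],0],
  [0,[372,155,80],0],
  [0,[372,155,80],0],
  [0,[372,155,80],0],
])

```text
t: 45.38
eef_pos: [0.5954, 0.3389, 0.1489]
tool_rot: [-0.002, 0.667, 0.745, -0.002]
contact_force: [-0.5, -0.3, 0.3]
gripper_width: -0.004
```

```bash
python3 - <<'E'
from h import *
go(.6050,.3265,.093,.106+np.pi/2)
E
```

```text
t 45.38 tcp [0.5954 0.3389 0.1489] yaw 1.682 q7 0.63 shift [-13.4   8.5  55.8] roll 0.006 n 0.9
```

>>> arm_command([
  [0,[-13,8,20],0],
  [0,[-13,8,30],0],
  [0,[-13,8,40],0],
  [0,[-13,8,48],0],
  [0,[-13,8,52],0],
  [0,[-13,8,54],0],
  [0,[-13,8,54],0],
])

```text
t: 46.25
eef_pos: [0.6076, 0.3234, 0.0983]
tool_rot: [-0.0, 0.669, 0.744, 0.0]
contact_force: [0.4, -0.7, -0.0]
gripper_width: 0.001
```

>>> arm_command([
  [0,[1.5,-1,3],0],
  [0,[1.5,-1,5],0],
  [0,[1.5,-1,6.5],0],
  [0,[1.5,-1,6.5],0],
  [0,[1.5,-1,6.5],0],
])

```text
t: 46.88
eef_pos: [0.6065, 0.3245, 0.0918]
tool_rot: [-0.0, 0.669, 0.744, 0.0]
contact_force: [-0.2, 0.4, 0.2]
gripper_width: 0.003
```

>>> arm_command([
  [0,[0,0,1],0],
  [0,[0,0,2],0],
  [0,[0,0,3],0],
  [0,[0,0,3],0],
])

```text
t: 47.38
eef_pos: [0.6066, 0.3247, 0.0911]
tool_rot: [0.001, 0.669, 0.744, 0.0]
contact_force: [-3.5, -4.6, 15.0]
gripper_width: 0.002
```

>>> arm_command([
  [0,[0,0,1.2],0],
  [0,[0,0,1.2],0],
  [0,[0,0,-20],0],
  [0,[0,0,-80],0],
  [0,[-150,-40,-130],0],
  [0,[-250,-80,-140],0],
  [0,[-380,-80,-140],0],
  [0,[-380,-80,-140],0],
])

```text
t: 48.38
eef_pos: [0.5761, 0.08, 0.2143]
tool_rot: [0.0, 0.668, 0.744, 0.0]
contact_force: [0.3, -0.7, 0.3]
gripper_width: 0.002
```

>>> arm_command([
  [0,[-150,0,0],0],
  [0,[-150,0,0],0],
  [0,[-150,0,0],0],
  [0,[-150,0,0],0],
])

```text
t: 48.88
eef_pos: [0.5923, -0.0702, 0.2134]
tool_rot: [0.0, 0.67, 0.742, -0.0]
contact_force: [0.0, 0.4, -0.0]
gripper_width: 0.002
```

```bash
python3 - <<'E'
from h import *
C=cams(); t=read_camera("top"); s=read_camera("scene"); cv2.imwrite("pics/t28.png",t); cv2.imwrite("pics/s28.png",s)
T=[c for c,a in comps(masks(t)["wht"],20) if 150<c[0]<240 and 150<c[1]<250]; S=[c for c,a in comps(masks(s)["wht"],20) if 250<c[0]<370 and 190<c[1]<290]
print(T,S)
for i,j in ((1,3),(0,2),(3,1),(2,0)):
    f=lambda X: np.r_[proj(C["top"],X)[0]-T[i], proj(C["scene"],X)[0]-S[j]]
    print(least_squares(f,[.5,.2,.05]).x.round(4))
print(status.get_obs()["t"])
E
```

```text
[[204.5, 159.86], [164.89, 164.21], [211.81, 233.86], [171.76, 238.16]] [[327.08, 202.66], [360.32, 230.21], [270.06, 250.03], [303.26, 281.86]]
[0.6046 0.3264 0.0763]
[0.6171 0.2114 0.0759]
[0.39   0.3036 0.0762]
[0.4024 0.1884 0.0763]
48.975
```

View pics/s28.png

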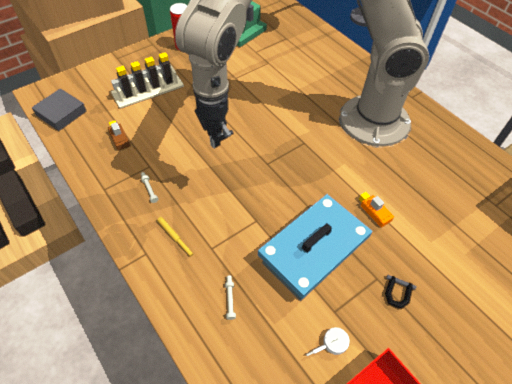

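The lid is level to within 0.4 mm, nothing else has moved, and the arm is clear.

```bash
python3 -c "
from h import *
print(bot.hand_in())"
```

```text
the job is handed in; nothing more can be done
None
```

The job is done and handed in at about 49 s. All four loose brake blocks are in the case, each flat and lug up in its own compartment, with its nose between the red fillers. The lid is on and pressed down at corners 0, 1, 2 and 3 in turn, and corner 0 was pressed once more to confirm.

- **Grasp:** I gripped each lug across its 30 mm length, not the 20 mm you advised. In the end compartments, fingers across the 20 mm would have had only about 1.5 mm of clearance to the wall. All four went in without touching.
- **Lid down:** Each corner took about 20–31 N with the fingertips at roughly 74–75 mm, where 74 mm is fully down. Corner 0 first stopped about 1 mm higher than the others; the second press met firm contact at about 74 mm.
- **Lid level:** The final camera check put the four press marks within 0.4 mm of each other, at 75.9–76.3 mm. On the bench, the same check had read the lid about 3 mm too high, so that corresponds to about 73 mm.
- **Disagreement:** The cameras differed by up to 3 mm on the case position. I settled each placing from close wrist-camera views and, as the block went down, the force reading.
- **Bystanders:** The stand, both look-alike blocks and the other tools and hardware show as unmoved in the last pictures. I saw no sign of a block or the lid being knocked.

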